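# Tidy the balcony cooking table: nest the saucepans, stack the tins

## Task

Clear up after cooking: nest the saucepans upright one inside the other, each in the next larger one, in the largest pan on the gas ring, and fan the handles out, each turned about an eighth of a turn (45 degrees) round from the handle below so that no handle lies over another. Stack the closed tins that are there squarely, edges in line, on the largest tin where it stands, going from larger to smaller. Leave the mugs, the saucer and the canister alone.

Things in the scene. Friction and masses are not known exactly. Their poses are not given: they have to be found in the camera images.
- gas_ring: Portable gas ring, a fixed round stand 168 mm across, 40 mm high, with four pan supports on top and a small chrome knob on its -x side; origin at the centre of its underside. It does not move.
- pan_b_mid (a point): The largest of four round open steel saucepans with heavy bases: outer diameter 132 mm, height 62 mm, wall 3, floor 4, outer radius 4 mm less at the foot (lowest 25 mm tapers). Starts on the gas ring (underside 40 mm above the table); bottom of the nest, need not move. Point on the pan's axis half-way up (31 mm above its underside); z up out of the mouth, x along the handle, away from the pan.
- pan_b_grip (a point): Middle of that pan's level, straight black handle, 108 mm from the pan's axis along +x, 52 mm above its underside; axes as the pan's. The handle is 14 mm wide, 16 mm tall and sticks out 70 mm from the wall; pinch it here from above. A nested pan's handle passes over the rim of the pan it stands in.
- pan_m_mid (a point): The second largest of four round open steel saucepans with heavy bases: outer diameter 108 mm, height 82 mm, wall 3, floor 4, outer radius 4 mm less at the foot (lowest 25 mm tapers). Starts upright on the table. Point on the pan's axis half-way up (41 mm above its underside); z up out of the mouth, x along the handle, away from the pan.
- pan_m_grip (a point): Middle of that pan's level, straight black handle, 96 mm from the pan's axis along +x, 72 mm above its underside; axes as the pan's. The handle is 14 mm wide, 16 mm tall and sticks out 70 mm from the wall; pinch it here from above. A nested pan's handle passes over the rim of the pan it stands in.
- pan_s_mid (a point): The third, slimmer and taller of four round open steel saucepans with heavy bases: outer diameter 86 mm, height 102 mm, wall 3, floor 4, outer radius 4 mm less at the foot (lowest 25 mm tapers). Starts upright on the table. Point on the pan's axis half-way up (51 mm above its underside); z up out of the mouth, x along the handle, away from the pan.
- pan_s_grip (a point): Middle of that pan's level, straight black handle, 85 mm from the pan's axis along +x, 92 mm above its underside; axes as the pan's. The handle is 14 mm wide, 16 mm tall and sticks out 70 mm from the wall; pinch it here from above. A nested pan's handle passes over the rim of the pan it stands in.
- pan_xs_mid (a point): The smallest and tallest of four round open steel saucepans with heavy bases: outer diameter 66 mm, height 122 mm, wall 3, floor 4, outer radius 4 mm less at the foot (lowest 25 mm tapers). Starts upright on the table; absent in some starts. Point on the pan's axis half-way up (61 mm above its underside); z up out of the mouth, x along the handle, away from the pan.
- pan_xs_grip (a point): Middle of that pan's level, straight black handle, 75 mm from the pan's axis along +x, 112 mm above its underside; axes as the pan's. The handle is 14 mm wide, 16 mm tall and sticks out 70 mm from the wall; pinch it here from above. A nested pan's handle passes over the rim of the pan it stands in.
- tin_a_mid (a point): The largest of four flat closed aluminium tins, 124 x 64 x 46 mm (along its x, y, z); this point is its very centre, z up. Full and heavy (about 0.8 kg); always there; the column stands on it and it stays put.
- tin_b_mid (a point): The second largest of four flat closed aluminium tins, 110 x 58 x 42 mm (along its x, y, z); this point is its very centre, z up. Stands flat on the table at the start; absent in some starts.
- tin_c_mid (a point): The third largest of four flat closed aluminium tins, 96 x 52 x 38 mm (along its x, y, z); this point is its very centre, z up. Stands flat on the table at the start; absent in some starts.
- tin_d_mid (a point): The smallest of four flat closed aluminium tins, 82 x 46 x 34 mm (along its x, y, z); this point is its very centre, z up. Stands flat on the table at the start; absent in some starts.
- mug_1: Yellow plastic mug, 72 mm across, 80 mm high; origin at the centre of its underside. Not part of the job: leave it alone.
- mug_2: Purple plastic mug, 72 mm across, 80 mm high; origin at the centre of its underside. Not part of the job: leave it alone.
- saucer: White ceramic saucer, 140 mm across, 17 mm high; origin at the centre of its underside. Not part of the job: leave it alone.
- canister: Round closed aluminium canister, 84 mm across, 130 mm high; origin at the centre of its underside. Not part of the job: leave it alone.
There are look-alikes about, which are no part of the job. What is shaped like the part that bears tin_a_mid but green or red is not meant.

How it is judged:
At the end, for the whole second after the job is handed in: Each pan upright and fully down in the next larger (axes within 18 mm), the largest on the ring (30 mm); handles 20 to 70 degrees from the one below, 20 or more from all others. Largest tin moved under 40 mm; other tins flat on it, larger to smaller, centres within 12 mm, edges within 8 degrees (horizontal distance between pan_b_mid and gas_ring below 0.03 m and height (world z) of pan_b_mid between 0.065 and 0.077 m and angle between each of pan_b_mid, pan_m_mid, pan_s_mid, pan_xs_mid's own z axis and vertical below 0.1 rad and horizontal distance between pan_m_mid and pan_b_mid below 0.018 m and z of pan_m_mid in the frame of pan_b_mid below 0.02 m and angle between the x axis of pan_m_mid and the x axis of pan_b_mid, either way round between 0.35 and 1.25 rad and x of pan_m_grip in the frame of pan_b_mid above 0 m and horizontal distance between pan_s_mid and pan_m_mid below 0.018 m and z of pan_s_mid in the frame of pan_m_mid below 0.02 m and angle between the x axis of pan_s_mid and the x axis of pan_m_mid, either way round between 0.35 and 1.25 rad and x of pan_s_grip in the frame of pan_m_mid above 0 m and (angle between the x axis of pan_s_mid and the x axis of pan_b_mid, either way round above 0.35 rad or x of pan_s_grip in the frame of pan_b_mid below 0 m) and horizontal distance between pan_xs_mid and pan_s_mid below 0.018 m and z of pan_xs_mid in the frame of pan_s_mid below 0.02 m and angle between the x axis of pan_xs_mid and the x axis of pan_s_mid, either way round between 0.35 and 1.25 rad and x of pan_xs_grip in the frame of pan_s_mid above 0 m and (angle between the x axis of pan_xs_mid and the x axis of pan_b_mid, either way round above 0.35 rad or x of pan_xs_grip in the frame of pan_b_mid below 0 m) and (angle between the x axis of pan_xs_mid and the x axis of pan_m_mid, either way round above 0.35 rad or x of pan_xs_grip in the frame of pan_m_mid below 0 m) and distance of tin_a_mid from where it was at the start of the episode below 0.04 m and angle between each of tin_b_mid, tin_c_mid, tin_d_mid, tin_a_mid's own z axis and vertical below 0.08 rad and horizontal distance between each of tin_b_mid, tin_c_mid, tin_d_mid and tin_a_mid below 0.012 m and angle between the x axis of each of tin_b_mid, tin_c_mid, tin_d_mid and the x axis of tin_a_mid, either way round below 0.14 rad and z of tin_b_mid in the frame of tin_a_mid between 0.04 and 0.049 m and z of tin_c_mid in the frame of tin_a_mid between 0.038 and 0.089 m and horizontal distance between each of tin_c_mid, tin_d_mid and tin_b_mid below 0.012 m and angle between the x axis of each of tin_c_mid, tin_d_mid and the x axis of tin_b_mid, either way round below 0.14 rad and z of tin_c_mid in the frame of tin_b_mid between 0.036 and 0.045 m and z of tin_d_mid in the frame of tin_a_mid between 0.036 and 0.125 m and z of tin_d_mid in the frame of tin_b_mid between 0.034 and 0.081 m and horizontal distance between tin_d_mid and tin_c_mid below 0.012 m and angle between the x axis of tin_d_mid and the x axis of tin_c_mid, either way round below 0.14 rad and z of tin_d_mid in the frame of tin_c_mid between 0.032 and 0.041 m); the robot touches nothing.
It fails at once if a bystander (mug, saucer or canister) is pushed more than 30 mm (distance of any of mug_1, mug_2, saucer, canister from where it was at the start of the episode above 0.03 m).
Of pan_xs, tin_b, tin_c, tin_d only 3 to 4 are there at a start; the rules pass over those that are not, and their reading is None.
At some moment in a run one of pan_m, pan_s, pan_xs may be knocked a few centimetres aside while the robot is not near it.
It also fails if it takes over 208 s, if anything falls off the work surface, if the arm or the gripper's body presses on something with over 40 N, if the wrist force passes 120 N, or if a joint passes its speed limit or range.

## Robot

A 6-joint arm with a two-finger parallel gripper is mounted at the origin on the work surface. World frame = base frame: x ahead of the robot, y to its left, z up, the work surface at z = 0. Lengths are in m, angles in rad, forces in N, time in s.
With the tool pointing down it reaches from about 0.275 to 0.825 m from the base axis. Payload 4.9 kg.
Tool frame: the origin (TCP) lies midway between the tips of the shut fingers; the grasp point (between the pads) lies 19 mm behind it (hold_point_z is the x of the grasp point in the tool frame, in m); x points along the fingers, y is the direction in which the jaws open and shut, and the axes are right-handed (so a half turn about x gives the same grasp; the last joint's range is limited). The gripper opens to 85 mm and grips with 20 to 120 N. Pads are 22 mm wide; open, the fingers measure 114 mm over their backs; the gripper's body (76 mm by 85 mm) begins 54 mm behind the grasp point. The pads swing forward as they close: fully open they stand 13 mm farther back than shut.
Start: joints at [0.999, 0.326, -0.193, 1.052, 0, 1.437], TCP at [0.233, 0.498, 0.231] pointing down, gripper open.
Joint ranges: [-2.65, 2.65], [-0.97, 1.79], [-1.3, 1.35], [-1.93, 2.1], [-1.47, 1.37], [-3.14, 3.14]. Speed limits (rad/s): [2.57, 2.57, 3.14, 3.14, 3.14, 3.14].

## Interface

Orientations are given as a unit quaternion [w, x, y, z].
In Python, from station import observe, snapshot, job_done, hold_point_z gives the robot as it stands.
- The arm moves only by the tool step_arm, never from a script. Its argument "plan" is a list of rows, each an object of numbers: "tx", "ty", "tz": the shift along the tool's x, y, z in mm; "spin": the turn about the tool's x in rad. In form: [{"tx": .., "ty": .., "tz": .., "spin": ..}, ...]. A call has 1 to 20 rows; each row is the pose to reach, as a shift and turn from the pose commanded when the call began, along the tool's axes at that moment; what a row does not reach only later rows make up. A row lasts 1/12 s, in which the tool goes at most 41.7 mm and 7.16 degrees, less where a joint would pass 70% of its speed; a pose out of reach is approached as far as the arm can. A call with a gripper value outside its range is refused whole. "claw" is the opening, from 0 (shut) to 1 (fully open), set as the call begins (left out, the last holds). The fingers move at their own pace and stop on an object; the grip force is fixed at half the most. Time passes only in rows, so rows that repeat a pose let the fingers close. It gives the time, the measured TCP pose, the force and the opening at its end, in the units of the state.
- observe(): the state, without advancing time (a new reading comes with each control period).
- snapshot(name): name is "side" or "top" or "wrist"; returns a dict with "img" (400x640x3 uint8, red, green, blue), "fx", "fy", "cx", "cy" (pixels), "k1" (the pictures are not rectified: a ray, as slopes to the right and down, at radius r is drawn at 1 + k1 r^2 times it, then the intrinsics apply), "extrinsics" (4x4, takes a point from world to camera coordinates). Camera axes: x right, y down, z forward; pixel columns grow to the right and rows downward; lengths in m; the calibration is good to about 2 mm. A picture is of the moment at which its call begins. There is no depth.
- job_done(): hands the job in, once; it reports no verdict.
The state is a dict: "clock": time; "joints": joint angles; "dq": joint speeds; "joint_torque": joint torques, N m; "eef_pos": TCP position; "tcp_rot": TCP orientation; "contact_force": force on the tool from outside, world axes, zero at the start; "torque": the same for the moment, N m; "gripper_width": finger opening in m.
Only numpy, scipy, OpenCV 4.12 (cv2) and the standard library are available. Lean on these libraries where they do the work, as an engineer would, in place of code of your own. Each camera call takes 0.05 s, during which the arm holds its last target.

## Working session

There is one attempt and no reset: what is moved stays moved. The work goes in short steps, Python scripts to look and compute and a tool call to move; the robot and the scene stay as the last step left them, time stands still between calls to the robot, and variables do not carry over. Pictures are saved under pics/ and viewed, and the job is handed in when it is done.

Besides the shell and the picture viewer there is one more tool, called after "Emit:" as name([rows], argument=value, ...), one row to a line, values as JSON. step_arm: Moves the arm, as the interface text tells. Its arguments: {"type":"object","properties":{"plan":{"type":"array","items":{"type":"object","properties":{"tx":{"type":"number"},"ty":{"type":"number"},"tz":{"type":"number"},"spin":{"type":"number"}}}},"claw":{"type":"number"}},"required":["plan"]}

```bash
ls; mkdir -p pics; python3 - <<'E'
from station import observe, snapshot, hold_point_z
import cv2
print(observe(), hold_point_z)
for n in ["side","top","wrist"]:
    s=snapshot(n); cv2.imwrite(f"pics/{n}0.png",s["img"][:,:,::-1])
    print(n,{k:v for k,v in s.items() if k!="img"})
E
```

```text
pics
{'clock': 0.0, 'joints': array([ 9.98805315e-01,  3.26919317e-01, -1.93569703e-01,  1.05199349e+00,
       -1.35792657e-05,  1.43658076e+00]), 'dq': array([-0.00127354,  0.00152553, -0.00227317,  0.00184029,  0.00135734,
       -0.00046097]), 'joint_torque': array([-1.82738127e-03, -4.43395221e+01,  2.62443316e+01,  1.55356620e-02,
       -1.38432274e-04, -2.46843527e-06]), 'eef_pos': array([0.23284907, 0.49764932, 0.23052059]), 'tcp_rot': array([ 0.69003302,  0.15298292,  0.69043632, -0.15410499]), 'contact_force': array([-0.5629133 ,  0.48022687, -0.16473336]), 'torque': array([ 0.03314204, -0.05151854, -0.05753247]), 'gripper_width': 0.08549155999134189} -0.0187
side {'fx': 368.3350626719177, 'fy': 368.3350626719177, 'cx': 322.9551975636257, 'cy': 205.4781700937453, 'k1': -0.0226445514453052, 'extrinsics': array([[ 0.94157952, -0.33638827, -0.01646026, -0.43648666],
       [-0.19382374, -0.50126423, -0.8433069 ,  0.1807315 ],
       [ 0.27542761,  0.7972309 , -0.53718017,  1.2182534 ],
       [ 0.        ,  0.        ,  0.        ,  1.        ]])}
top {'fx': 432.0118850271912, 'fy': 432.0118850271912, 'cx': 321.8664336115486, 'cy': 200.73132017597575, 'k1': -0.12001582330410988, 'extrinsics': array([[ 0.00608642, -0.99986803,  0.01506254, -0.00916099],
       [-0.99587557, -0.00742433, -0.09042532,  0.48003381],
       [ 0.09052521, -0.01445005, -0.99578933,  1.52594345],
       [ 0.        ,  0.        ,  0.        ,  1.        ]])}
wrist {'fx': 345.34730794596277, 'fy': 345.34730794596277, 'cx': 316.844532838413, 'cy': 198.7271206016644, 'k1': -0.018173190267184065, 'extrinsics': array([[ 0.42400724,  0.90565754, -0.00151038, -0.54883339],
       [ 0.86933932, -0.40653524,  0.28103067, -0.03755018],
       [ 0.25390352, -0.12047207, -0.9596976 ,  0.37837632],
       [ 0.        ,  0.        ,  0.        ,  1.        ]])}
```

View pics/side0.png

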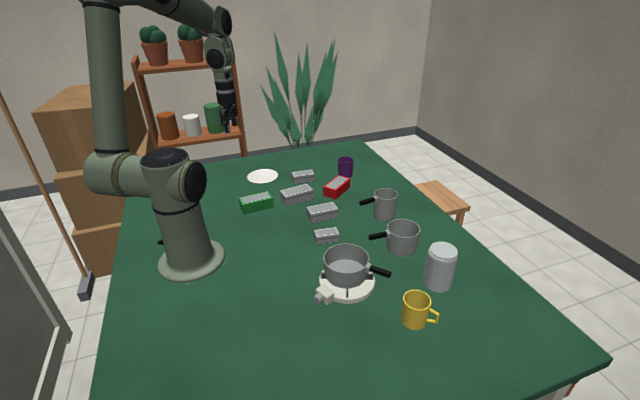

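View pics/top0.png

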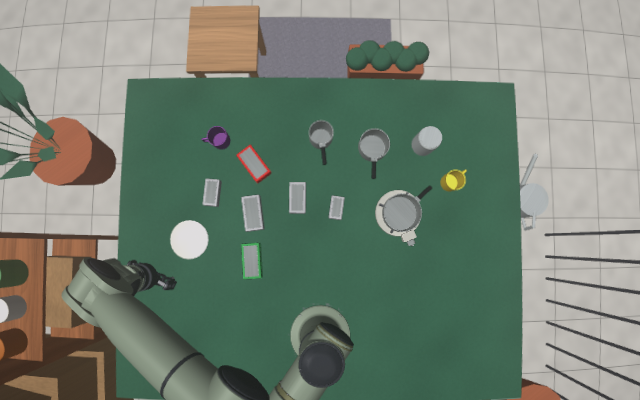

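View pics/wrist0.png

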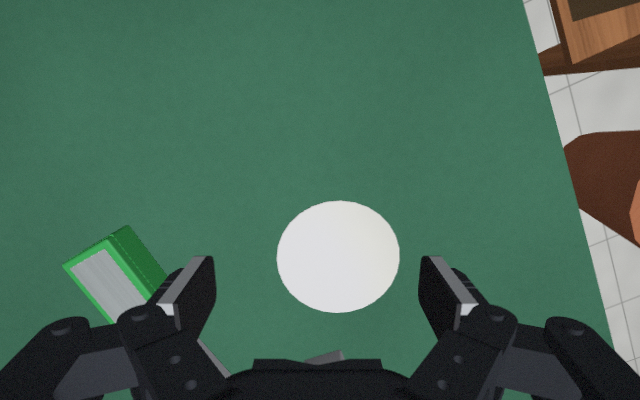

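Top view: the largest pan is on the ring at (402,213), with its handle towards (425,192). pan_m is at (373,145) and pan_s at (320,133). The grey tins are at (252,213) largest, (297,197), (211,192) and (336,207) smallest. There is no pan_xs. Next I measure them.

```bash
cat > h.py <<'E'
import numpy as np, cv2
from station import observe, snapshot, job_done, hold_point_z
from scipy.spatial.transform import Rotation as R
def K(s): return np.array([[s['fx'],0,s['cx']],[0,s['fy'],s['cy']],[0,0,1.]])
def und(s,p):
    p=np.asarray(p,float).reshape(-1,2)
    d=(p-[s['cx'],s['cy']])/[s['fx'],s['fy']]
    return cv2.undistortPoints(d.reshape(-1,1,2),np.eye(3),np.array([s['k1'],0,0,0.]) ).reshape(-1,2)
def ray(s,p):
    u=und(s,p);E=s['extrinsics'];Rm=E[:3,:3];o=-Rm.T@E[:3,3]
    return o,np.c_[u,np.ones(len(u))]@Rm
def plane(s,p,z):
    o,d=ray(s,p);return o+d*((z-o[2])/d[:,2])[:,None]
def proj(s,P):
    P=np.asarray(P,float).reshape(-1,3)
    q=P@s['extrinsics'][:3,:3].T+s['extrinsics'][:3,3];u=q[:,:2]/q[:,2:]
    r=(u**2).sum(1,keepdims=True);u=u*(1+s['k1']*r)
    return u*[s['fx'],s['fy']]+[s['cx'],s['cy']]
def tri(s1,p1,s2,p2):
    P=cv2.triangulatePoints(s1['extrinsics'][:3],s2['extrinsics'][:3],und(s1,p1).T,und(s2,p2).T)
    return (P[:3]/P[3]).T
def save(s,name,box=None,k=1):
    im=s['img'][:,:,::-1]
    if box: x0,y0,x1,y1=box; im=im[y0:y1,x0:x1]
    cv2.imwrite('pics/'+name,cv2.resize(im,None,fx=k,fy=k,interpolation=cv2.INTER_CUBIC))
def tool():
    o=observe();q=o['tcp_rot'];Rm=R.from_quat([q[1],q[2],q[3],q[0]]).as_matrix();return o['eef_pos'],Rm,o
def goal(p,yaw=None):
    """p: TCP world goal; yaw: world angle of jaw axis. prints shift in tool axes, mm, and spin"""
    e,Rm,o=tool(); d=Rm.T@(np.asarray(p)-e)*1000
    msg='shift mm tx %.1f ty %.1f tz %.1f'%tuple(d)
    if yaw is not None:
        # tool y dir in world; x down -> +spin turns world yaw negative
        y=np.arctan2(Rm[1,1],Rm[0,1]); dd=-(yaw-y); dd=(dd+np.pi/2)%np.pi-np.pi/2
        msg+=' spin %.3f (q6 %.2f, jaw yaw now %.3f)'%(dd,o['joints'][5],y)
    print(msg,'| tcp',e.round(4),'down',Rm[:,0].round(4),'w %.4f'%o['gripper_width'],'t %.1f'%o['clock'])
E
python3 - <<'E'
from h import *
s=snapshot('top');save(s,'top1.png',(180,100,480,290),2.6)
t=snapshot('side');save(t,'side1.png',(230,150,480,340),3)
for q in(s,t):print(ray(q,[[320,200]])[0])
E
```

```text
[0.33997334 0.0164541  1.56306339]
[ 0.11047634 -1.027464    0.79964901]
```

View pics/top1.png

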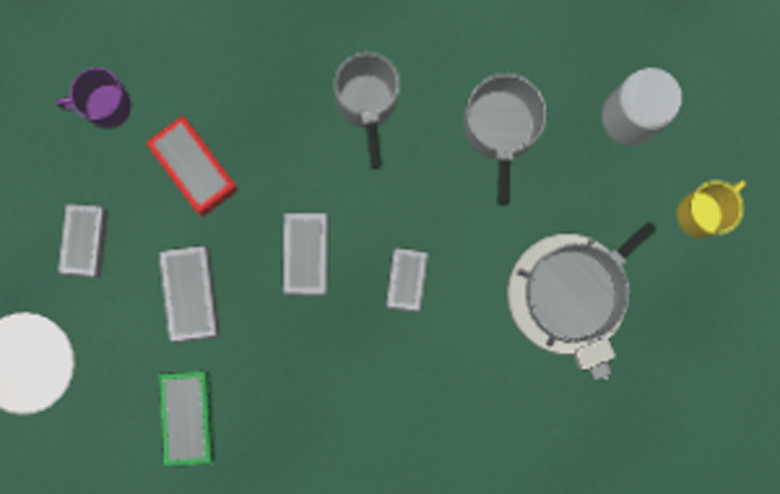

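View pics/side1.png

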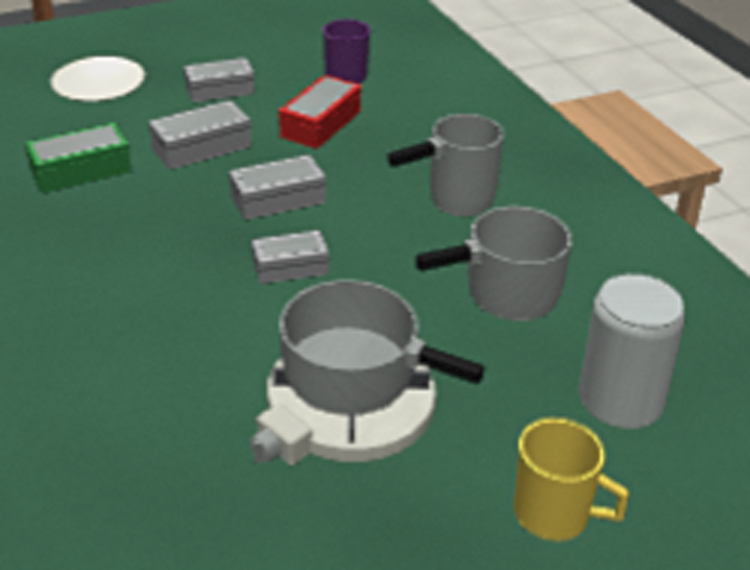

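```bash
cat > m.py <<'E'
from h import *
s=snapshot('top');t=snapshot('side')
def grey(im):
    hsv=cv2.cvtColor(im,cv2.COLOR_RGB2HSV); return hsv
h=grey(s['img']);ht=grey(t['img'])
Z=dict(a=.046,b=.042,c=.038,d=.034)
D=dict(a=(124,64),b=(110,58),c=(96,52),d=(82,46))
def tinrect(img,box,dil=0):
    hsv=cv2.cvtColor(img,cv2.COLOR_RGB2HSV)
    k=4
    x0,y0,x1,y1=box
    sub=cv2.resize(img[y0:y1,x0:x1],None,fx=k,fy=k,interpolation=cv2.INTER_CUBIC).astype(int)
    m=((sub.min(2)>118)&(sub.max(2)-sub.min(2)<40)).astype(np.uint8)
    cs,_=cv2.findContours(m,cv2.RETR_EXTERNAL,cv2.CHAIN_APPROX_NONE)
    c=max(cs,key=cv2.contourArea); c=cv2.convexHull(c).reshape(-1,2).astype(float)
    return (c+.5)/k-.5+[x0,y0]
for n,c in dict(a=(252,213),b=(297,197),c=(211,192),d=(336,207)).items():
    hull=tinrect(s['img'],(c[0]-22,c[1]-24,c[0]+22,c[1]+24))
    P=plane(s,hull,Z[n])
    r=cv2.minAreaRect((P[:,:2]*1000).astype(np.float32))
    b=cv2.boxPoints(r);e=[b[1]-b[0],b[2]-b[1]];l=max(e,key=np.linalg.norm)
    ang=np.arctan2(l[1],l[0]);
    if ang>np.pi/2:ang-=np.pi
    if ang<-np.pi/2:ang+=np.pi
    ctr=plane(s,hull,Z[n])[:,:2];mid=np.array(r[0])/1000
    # height: corners in side image
    print(n,'centre',mid.round(4),'size',np.round(sorted(r[1]),1),'expect',D[n],'long yaw %.3f'%ang,'R %.3f'%np.hypot(*mid), 'side px',proj(t,[[*mid,Z[n]]]).round(1))
E
python3 m.py
python3 - <<'E'
from h import *
from scipy.optimize import least_squares
s=snapshot('top');t=snapshot('side')
for n,c,rad,z,hz in [('b',(402,213),66,.102,.100),('m',(373,145),54,.082,.080),('s',(320,133),43,.102,.100)]:
    x0,y0,x1,y1=c[0]-36,c[1]-40,c[0]+40,c[1]+45;k=4
    sub=cv2.resize(s['img'][y0:y1,x0:x1],None,fx=k,fy=k,interpolation=cv2.INTER_CUBIC)
    v=sub.max(2); sat=v.astype(int)-sub.min(2)
    dark=((v<45)).astype(np.uint8)
    nn,lab,st,_=cv2.connectedComponentsWithStats(dark)
    i=1+np.argmax(st[1:,4]);yy,xx=np.nonzero(lab==i)
    px=np.c_[xx,yy]; px=(px+.5)/k-.5+[x0,y0]
    P=plane(s,px,hz)[:,:2]
    r=cv2.minAreaRect((P*1000).astype(np.float32))
    b=cv2.boxPoints(r);e=[b[1]-b[0],b[2]-b[1]];l=max(e,key=np.linalg.norm)
    print(n,'handle mid',np.array(r[0]).round(1),'size',np.round(r[1],1),'dir %.3f'%np.arctan2(l[1],l[0]), 'side px',proj(t,[[*np.array(r[0])/1000,hz]]).round(1))
E
```

```text
a centre [0.4346 0.2416] size [ 64.5 124.7] expect (124, 64) long yaw 0.140 R 0.497 side px [[296.2 190. ]]
b centre [0.4906 0.083 ] size [ 58.5 110.2] expect (110, 58) long yaw 0.008 R 0.498 side px [[322.1 207.8]]
c centre [0.5078 0.3918] size [51.8 97.4] expect (96, 52) long yaw -0.089 R 0.641 side px [[302.7 172.9]]
d centre [ 0.4567 -0.0562] size [47.1 82.4] expect (82, 46) long yaw -0.135 R 0.460 side px [[326.4 231.9]]
b handle mid [ 553.9 -179.7] size [0.  2.6] dir -1.561 side px [[368.1 230.3]]
m handle mid [ 597.  -188.4] size [ 1.8 29.2] dir -0.007 side px [[381.  233.9]]
s handle mid [650.6 -10.1] size [8.8 1.6] dir 0.128 side px [[372.  198.7]]
```

```bash
cat > p.py <<'E'
from h import *
from scipy.optimize import least_squares
s=snapshot('top');t=snapshot('side')
print('tin tops z (a,b,c,d):',tri(s,proj(s,[[.4346,.2416,.046],[.4906,.083,.042],[.5078,.3918,.038],[.4567,-.0562,.034]]),t,[[296.7,190.3],[322.3,206.7],[303,173.3],[326.7,230.7]]).round(4).tolist())
for n,c,rad,z,hz,off in [('b',(402,213),66,.102,.100,108),('m',(373,145),54,.082,.080,96),('s',(320,133),43,.102,.100,85)]:
    x0,y0,x1,y1=c[0]-36,c[1]-40,c[0]+40,c[1]+45;k=4
    sub=cv2.resize(s['img'][y0:y1,x0:x1],None,fx=k,fy=k,interpolation=cv2.INTER_CUBIC).astype(int)
    v=sub.max(2); sat=v-sub.min(2)
    dark=((v<75)&(sat<30)).astype(np.uint8)
    nn,lab,st,_=cv2.connectedComponentsWithStats(dark)
    i=1+np.argmax(st[1:,4]);yy,xx=np.nonzero(lab==i)
    px=(np.c_[xx,yy]+.5)/k-.5+[x0,y0]
    P=plane(s,px,hz)[:,:2]
    r=cv2.minAreaRect((P*1000).astype(np.float32))
    b=cv2.boxPoints(r);e=[b[1]-b[0],b[2]-b[1]];l=max(e,key=np.linalg.norm)
    H=np.array(r[0])
    # outer contour non-green
    fg=(sub[...,1]-sub[...,0]<22).astype(np.uint8)
    cs,_=cv2.findContours(fg,cv2.RETR_EXTERNAL,cv2.CHAIN_APPROX_NONE)
    q=(max(cs,key=cv2.contourArea).reshape(-1,2)+.5)/k-.5+[x0,y0]
    Q=plane(s,q,z)[:,:2]*1000
    c0=plane(s,[c],z)[0,:2]*1000
    nad=np.array([340,16.5]);out=(c0-nad)/np.linalg.norm(c0-nad)
    for it in range(3):
        g=Q[((Q-c0)@out>5)&(np.abs(np.linalg.norm(Q-c0,axis=1)-rad)<12)]
        f=least_squares(lambda p:np.hypot(*(g-p).T)-rad,c0,loss='soft_l1',f_scale=1.);c0=f.x
    d=H-c0
    print(n,'handle',H.round(1),np.round(r[1],1),'dir %.3f'%np.arctan2(l[1],l[0]),'axis',c0.round(1),'res %.2f'%np.abs(f.fun).mean(),len(g),'az %.3f dist %.1f'%(np.arctan2(d[1],d[0]),np.hypot(*d)),'side px rim centre, handle',proj(t,[[*c0/1000,z],[*H/1000,hz]]).round(1).tolist())
E
python3 p.py
```

```text
tin tops z (a,b,c,d): [[0.4356, 0.2417, 0.0441], [0.4907, 0.0826, 0.0469], [0.5087, 0.3923, 0.0353], [0.4571, -0.0562, 0.0387]]
b handle [ 507.  -358.2] [15.8 59.5] dir -0.834 axis [ 441.6 -281.2] res 3.47 216 az -0.866 dist 101.1 side px rim centre, handle [[348.0, 257.6], [380.7, 269.6]]
m handle [ 584.2 -183.9] [15.8 60.5] dir -0.040 axis [ 679.1 -187.6] res 0.38 164 az 3.102 dist 94.9 side px rim centre, handle [[403.3, 228.0], [376.8, 234.0]]
s handle [628.5  -7.1] [61.7 19.2] dir 0.091 axis [711.8   0.9] res 0.36 130 az -3.046 dist 83.6 side px rim centre, handle [[385.7, 193.7], [366.1, 199.4]]
```

```bash
python3 - <<'E'
from h import *
goal([.584,-.184,.25],3.10-np.pi/2)
e,Rm,o=tool();print(Rm.round(3)); w=snapshot('wrist')
E_=w['extrinsics'];c=-E_[:3,:3].T@E_[:3,3];print('cam in tool',(Rm.T@(c-e)).round(3),'axis',(Rm.T@E_[2,:3]).round(3), 'right',(Rm.T@E_[0,:3]).round(3))
E
```

```text
shift mm tx -18.7 ty -469.1 tz 606.9 spin -0.396 (q6 1.44, jaw yaw now 1.133) | tcp [0.2332 0.4981 0.2313] down [-0. -0. -1.] w 0.0854 t 0.6
[[-0.     0.424  0.906]
 [-0.     0.906 -0.424]
 [-1.    -0.    -0.   ]]
cam in tool [-0.142 -0.    -0.07 ] axis [0.96  0.    0.281] right [-0.  1.  0.]
```

Emit:
step_arm([
  {"tx":-5,"ty":-12,"tz":15},
  {"tx":-19,"ty":-40,"tz":52,"spin":-0.1},
  {"tx":-19,"ty":-65,"tz":84,"spin":-0.2},
  {"tx":-19,"ty":-90,"tz":116,"spin":-0.3},
  {"tx":-19,"ty":-469,"tz":607,"spin":-0.396},
  {"tx":-19,"ty":-469,"tz":607,"spin":-0.396},
  {"tx":-19,"ty":-469,"tz":607,"spin":-0.396},
  {"tx":-19,"ty":-469,"tz":607,"spin":-0.396},
  {"tx":-19,"ty":-469,"tz":607,"spin":-0.396},
  {"tx":-19,"ty":-469,"tz":607,"spin":-0.396},
  {"tx":-19,"ty":-469,"tz":607,"spin":-0.396},
  {"tx":-19,"ty":-469,"tz":607,"spin":-0.396},
  {"tx":-19,"ty":-469,"tz":607,"spin":-0.396},
  {"tx":-19,"ty":-469,"tz":607,"spin":-0.396},
  {"tx":-19,"ty":-469,"tz":607,"spin":-0.396},
  {"tx":-19,"ty":-469,"tz":607,"spin":-0.396},
  {"tx":-19,"ty":-469,"tz":607,"spin":-0.396},
  {"tx":-19,"ty":-469,"tz":607,"spin":-0.396},
  {"tx":-19,"ty":-469,"tz":607,"spin":-0.396},
  {"tx":-19,"ty":-469,"tz":607,"spin":-0.396},
], claw=0.6)

```text
schema error: expected keys tx, ty, tz, spin
```

Emit:
step_arm([
  {"tx":-5,"ty":-12,"tz":15,"spin":-0.05},
  {"tx":-19,"ty":-40,"tz":52,"spin":-0.1},
  {"tx":-19,"ty":-65,"tz":84,"spin":-0.2},
  {"tx":-19,"ty":-90,"tz":116,"spin":-0.3},
  {"tx":-19,"ty":-469,"tz":607,"spin":-0.396},
  {"tx":-19,"ty":-469,"tz":607,"spin":-0.396},
  {"tx":-19,"ty":-469,"tz":607,"spin":-0.396},
  {"tx":-19,"ty":-469,"tz":607,"spin":-0.396},
  {"tx":-19,"ty":-469,"tz":607,"spin":-0.396},
  {"tx":-19,"ty":-469,"tz":607,"spin":-0.396},
  {"tx":-19,"ty":-469,"tz":607,"spin":-0.396},
  {"tx":-19,"ty":-469,"tz":607,"spin":-0.396},
  {"tx":-19,"ty":-469,"tz":607,"spin":-0.396},
  {"tx":-19,"ty":-469,"tz":607,"spin":-0.396},
  {"tx":-19,"ty":-469,"tz":607,"spin":-0.396},
  {"tx":-19,"ty":-469,"tz":607,"spin":-0.396},
  {"tx":-19,"ty":-469,"tz":607,"spin":-0.396},
  {"tx":-19,"ty":-469,"tz":607,"spin":-0.396},
  {"tx":-19,"ty":-469,"tz":607,"spin":-0.396},
  {"tx":-19,"ty":-469,"tz":607,"spin":-0.396},
], claw=0.6)

```text
clock: 2.27
eef_pos: [0.5866, -0.1909, 0.249]
tcp_rot: [0.707, 0.016, 0.706, -0.018]
contact_force: [-0.8, 1.0, -2.1]
gripper_width: 0.0512
```

```bash
python3 - <<'E'
from h import *
w=snapshot('wrist');save(w,'w1.png');goal([.584,-.184,.053],3.102-np.pi/2)
print(observe()['contact_force'])
E
```

```text
shift mm tx 196.0 ty 3.6 tz -1.2 spin -0.007 (q6 -0.38, jaw yaw now 1.524) | tcp [ 0.5851 -0.1876  0.249 ] down [-2.e-04 -3.e-04 -1.e+00] w 0.0511 t 2.3
[-0.33943284  0.6304212   0.37194431]
```

View pics/w1.png

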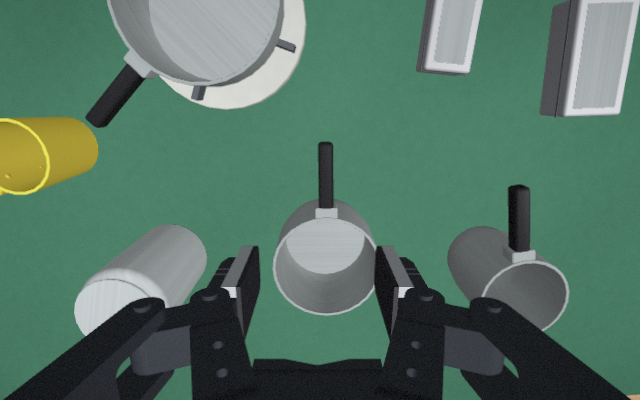

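Wrist view: the pan_m handle runs from (325,142) to (327,208). The pan_b handle is at (118,95), with its rim partly cut off at the top. Nothing is touching.

```bash
python3 - <<'E'
from h import *
w=snapshot('wrist');s=snapshot('top')
a=w['img'].max(2)
def hand(box,z):
    x0,y0,x1,y1=box
    m=(w['img'].max(2)[y0:y1,x0:x1]<50).astype(np.uint8)
    n,l,st,c=cv2.connectedComponentsWithStats(m);i=1+np.argmax(st[1:,4]);yy,xx=np.nonzero(l==i)
    px=np.c_[xx+x0,yy+y0];P=plane(w,px,z)[:,:2]*1000
    r=cv2.minAreaRect(P.astype(np.float32));b=cv2.boxPoints(r);e=[b[1]-b[0],b[2]-b[1]];k=max(e,key=np.linalg.norm)
    print(np.round(r[0],1),np.round(r[1],1),'dir %.3f'%np.arctan2(k[1],k[0]));return proj(w,[[*np.array(r[0])/1000,z]])
ph=hand((300,130,350,215),.080)
pb=hand((75,55,145,135),.100)
ps=hand((500,175,540,255),.100)
print('tri m,b,s handle top', tri(w,np.r_[ph,pb,ps],s,proj(s,[[.5842,-.1839,.08],[.507,-.3582,.1],[.6285,-.0071,.1]])).round(4).tolist())
E
```

```text
[ 585.9 -184. ] [12.3 60.5] dir -0.046
[ 508.5 -354.6] [16.8 59. ] dir -0.842
[628.9 -13.3] [63.9 16.7] dir 0.105
tri m,b,s handle top [[0.5843, -0.1837, 0.0838], [0.5083, -0.3611, 0.0889], [0.6315, -0.0076, 0.0906]]
```

Emit:
step_arm([
  {"tx":20,"ty":3.5,"tz":-0.5,"spin":-0.006},
  {"tx":60,"ty":3.5,"tz":-0.5,"spin":-0.006},
  {"tx":95,"ty":3.5,"tz":-0.5,"spin":-0.006},
  {"tx":130,"ty":3.5,"tz":-0.5,"spin":-0.006},
  {"tx":160,"ty":3.5,"tz":-0.5,"spin":-0.006},
  {"tx":180,"ty":3.5,"tz":-0.5,"spin":-0.006},
  {"tx":192,"ty":3.5,"tz":-0.5,"spin":-0.006},
  {"tx":196,"ty":3.5,"tz":-0.5,"spin":-0.006},
  {"tx":196,"ty":3.5,"tz":-0.5,"spin":-0.006},
  {"tx":196,"ty":3.5,"tz":-0.5,"spin":-0.006},
])

```text
clock: 3.25
eef_pos: [0.5847, -0.1803, 0.0558]
tcp_rot: [0.708, 0.012, 0.706, -0.013]
contact_force: [0.7, -0.4, -0.1]
gripper_width: 0.0513
```

Emit:
step_arm([
  {"tx":0,"ty":0,"tz":0,"spin":0},
  {"tx":0,"ty":0,"tz":0,"spin":0},
  {"tx":0,"ty":0,"tz":0,"spin":0},
  {"tx":0,"ty":0,"tz":0,"spin":0},
  {"tx":0,"ty":0,"tz":0,"spin":0},
  {"tx":0,"ty":0,"tz":0,"spin":0},
  {"tx":0,"ty":0,"tz":0,"spin":0},
  {"tx":0,"ty":0,"tz":0,"spin":0},
], claw=0)

```text
clock: 3.92
eef_pos: [0.5845, -0.1811, 0.0555]
tcp_rot: [0.708, 0.012, 0.706, -0.013]
contact_force: [-1.1, -1.0, 6.8]
gripper_width: 0.0126
```

Emit:
step_arm([
  {"tx":-3,"ty":0,"tz":0,"spin":0},
  {"tx":-10,"ty":0,"tz":0,"spin":0},
  {"tx":-20,"ty":0,"tz":0,"spin":0},
  {"tx":-35,"ty":0,"tz":0,"spin":0},
  {"tx":-50,"ty":0,"tz":0,"spin":0},
  {"tx":-70,"ty":0,"tz":0,"spin":0},
  {"tx":-90,"ty":0,"tz":0,"spin":0},
  {"tx":-110,"ty":0,"tz":0,"spin":0},
  {"tx":-130,"ty":0,"tz":0,"spin":0},
  {"tx":-150,"ty":0,"tz":0,"spin":0},
  {"tx":-165,"ty":0,"tz":0,"spin":0},
  {"tx":-175,"ty":0,"tz":0,"spin":0},
  {"tx":-180,"ty":0,"tz":0,"spin":0},
  {"tx":-180,"ty":0,"tz":0,"spin":0},
])

```text
clock: 5.08
eef_pos: [0.5841, -0.1805, 0.2354]
tcp_rot: [0.707, 0.012, 0.707, -0.013]
contact_force: [-0.2, -0.0, -3.2]
gripper_width: 0.0127
```

```bash
python3 - <<'E'
from h import *
w=snapshot('wrist');save(w,'w2.png');s=snapshot('side');save(s,'s2.png',(300,130,500,330),3);s=snapshot('top');save(s,'t2.png',(300,90,480,270),4)
print(observe()['contact_force'],observe()['torque'])
E
```

```text
[ 0.46317994 -0.21206045 -3.44571767] [-0.02444606  0.24506299 -0.03191313]
```

View pics/s2.png

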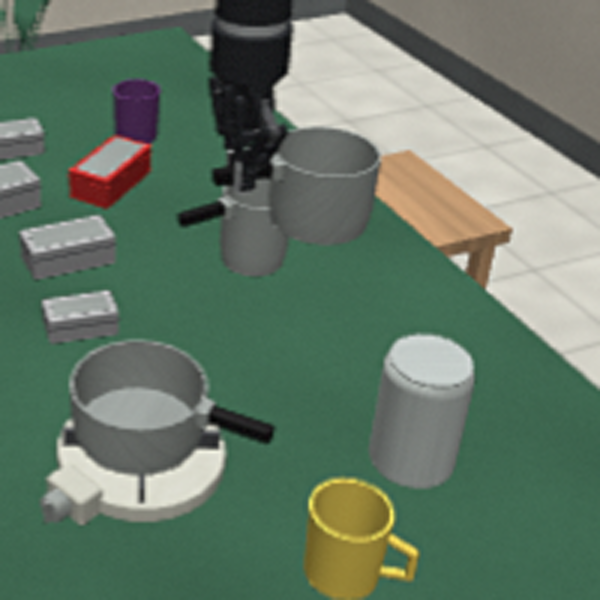

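View pics/w2.png

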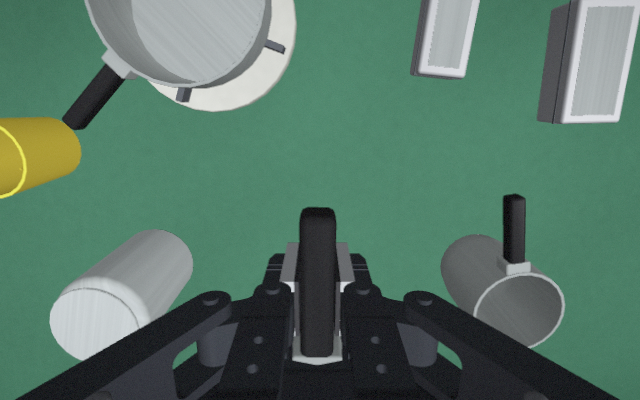

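View pics/t2.png

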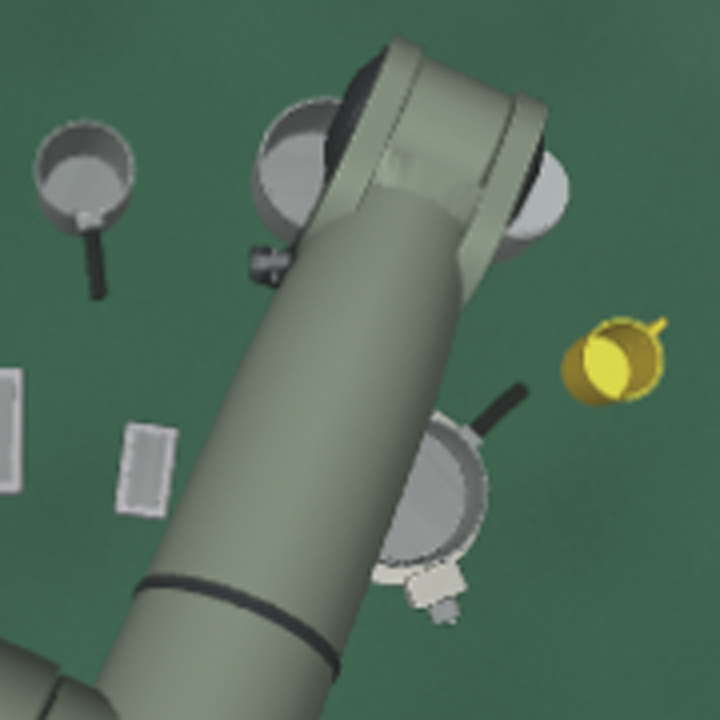

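```bash
python3 - <<'E'
from h import *
from scipy.optimize import least_squares
s=snapshot('top')
print(plane(s,[[180+579/2.6,100+294/2.6]],.102))
w=snapshot('wrist')
im=w['img'].astype(int)
# rim of b lower arc in wrist: outer silhouette against table/ring; show crop
save(w,'w3.png',(60,0,320,120),3)
for ps in [(436,-278),(438,-281),(441,-280)]:
    th=np.linspace(0,2*np.pi,100)
    print(ps,proj(w,[[ps[0]/1000+.066*np.cos(a),ps[1]/1000+.066*np.sin(a),.102] for a in (0,.5,-.4,-1.2,-2)]).round(0).tolist())
E
```

```text
[[ 0.4325573  -0.28079844  0.102     ]]
(436, -278) [[185.0, 89.0], [225.0, 76.0], [150.0, 83.0], [94.0, 32.0], [81.0, -48.0]]
(438, -281) [[181.0, 92.0], [221.0, 79.0], [147.0, 86.0], [90.0, 36.0], [77.0, -44.0]]
(441, -280) [[183.0, 96.0], [223.0, 83.0], [149.0, 90.0], [92.0, 40.0], [80.0, -40.0]]
```

View pics/w3.png

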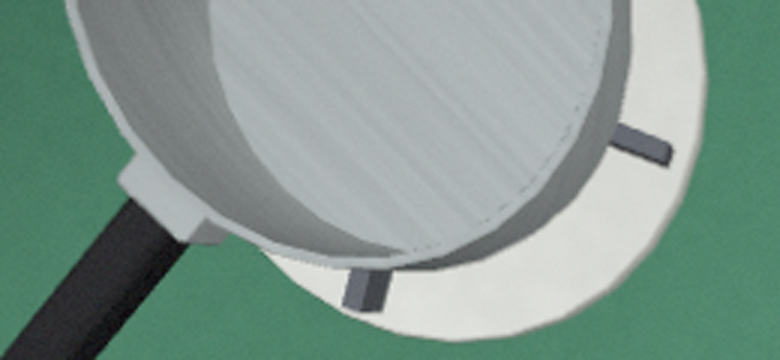

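```bash
python3 - <<'E'
from h import *
s=snapshot('top')
print('mug',plane(s,[[180+718/2.6,100+205/2.6]],.08),'can',plane(s,[[180+650/2.6,100+98/2.6]],.13))
goal([.430,-.3736,.235],3.089)
E
```

```text
mug [[ 0.55574465 -0.4777573   0.08      ]] can [[ 0.68979061 -0.37338778  0.13      ]]
shift mm tx -1.7 ty -198.8 tz -146.1 spin -1.554 (q6 -0.38, jaw yaw now 1.535) | tcp [ 0.5832 -0.1802  0.2331] down [-1.9e-03  8.0e-04 -1.0e+00] w 0.0129 t 5.4
```

Emit:
step_arm([
  {"tx":-5,"ty":-4,"tz":-3,"spin":-0.03},
  {"tx":-5,"ty":-12,"tz":-9,"spin":-0.09},
  {"tx":-5,"ty":-24,"tz":-18,"spin":-0.19},
  {"tx":-5,"ty":-38,"tz":-28,"spin":-0.3},
  {"tx":-5,"ty":-54,"tz":-40,"spin":-0.42},
  {"tx":-5,"ty":-70,"tz":-51,"spin":-0.54},
  {"tx":-5,"ty":-86,"tz":-63,"spin":-0.66},
  {"tx":-5,"ty":-102,"tz":-75,"spin":-0.78},
  {"tx":-5,"ty":-117,"tz":-86,"spin":-0.9},
  {"tx":-5,"ty":-133,"tz":-98,"spin":-1.02},
  {"tx":-5,"ty":-149,"tz":-110,"spin":-1.14},
  {"tx":-5,"ty":-165,"tz":-121,"spin":-1.26},
  {"tx":-5,"ty":-179,"tz":-132,"spin":-1.37},
  {"tx":-5,"ty":-190,"tz":-139,"spin":-1.46},
  {"tx":-5,"ty":-196,"tz":-144,"spin":-1.52},
  {"tx":-5,"ty":-199,"tz":-146,"spin":-1.55},
  {"tx":-5,"ty":-199,"tz":-146,"spin":-1.554},
  {"tx":-5,"ty":-199,"tz":-146,"spin":-1.554},
])

```text
clock: 6.88
eef_pos: [0.4306, -0.3742, 0.239]
tcp_rot: [0.513, -0.486, 0.513, 0.486]
contact_force: [0.3, 0.3, -2.6]
gripper_width: 0.0129
```

```bash
python3 - <<'E'
from h import *
w=snapshot('wrist');save(w,'w4.png');s=snapshot('side');save(s,'s4.png',(300,130,500,330),3);s=snapshot('top');save(s,'t4.png',(300,90,480,270),4)
goal([.430,-.3736,.101],3.089)
E
```

```text
shift mm tx 138.2 ty 1.0 tz 0.1 spin 0.000 (q6 -2.36, jaw yaw now 3.089) | tcp [ 0.431  -0.3738  0.2392] down [ 0.e+00  1.e-04 -1.e+00] w 0.0126 t 7.0
```

View pics/s4.png

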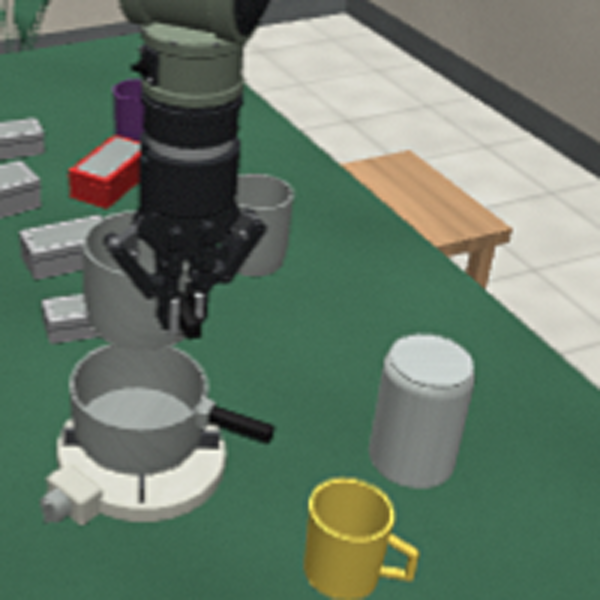

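View pics/t4.png

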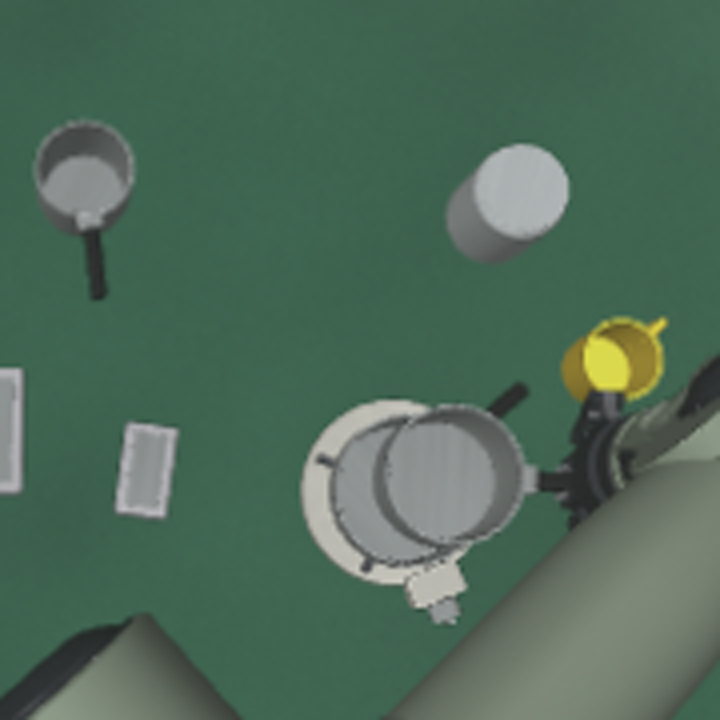

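View pics/w4.png

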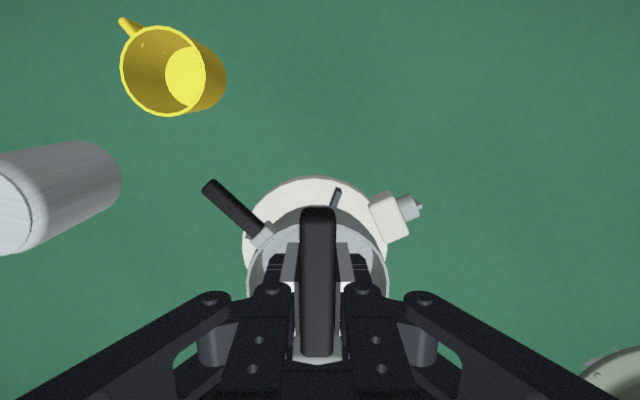

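```bash
python3 - <<'E'
from h import *
s=snapshot('top')
print(plane(s,[[300+449/4,90+475/4]],.2655),(.066*432/(1.563-.2655)*4*.054/.066))
E
```

```text
[[ 0.43552644 -0.2770409   0.2655    ]] 71.91676300578035
```

Emit:
step_arm([
  {"tx":8,"ty":1,"tz":0,"spin":0},
  {"tx":25,"ty":1,"tz":0,"spin":0},
  {"tx":45,"ty":1,"tz":0,"spin":0},
  {"tx":65,"ty":1,"tz":0,"spin":0},
  {"tx":85,"ty":1,"tz":0,"spin":0},
  {"tx":100,"ty":1,"tz":0,"spin":0},
  {"tx":112,"ty":1,"tz":0,"spin":0},
  {"tx":122,"ty":1,"tz":0,"spin":0},
  {"tx":130,"ty":1,"tz":0,"spin":0},
  {"tx":135,"ty":1,"tz":0,"spin":0},
  {"tx":138,"ty":1,"tz":0,"spin":0},
  {"tx":138,"ty":1,"tz":0,"spin":0},
  {"tx":138,"ty":1,"tz":0,"spin":0},
])

```text
clock: 8.17
eef_pos: [0.43, -0.3743, 0.1017]
tcp_rot: [0.513, -0.487, 0.513, 0.486]
contact_force: [-0.2, -0.7, -3.1]
gripper_width: 0.0127
```

Emit:
step_arm([
  {"tx":1,"ty":0,"tz":0,"spin":0},
  {"tx":2,"ty":0,"tz":0,"spin":0},
  {"tx":2,"ty":0,"tz":0,"spin":0},
  {"tx":2,"ty":0,"tz":0,"spin":0},
])

```text
clock: 8.5
eef_pos: [0.4302, -0.3749, 0.1]
tcp_rot: [0.513, -0.487, 0.513, 0.486]
contact_force: [0.6, -2.1, -0.4]
gripper_width: 0.0129
```

Emit:
step_arm([
  {"tx":0,"ty":0,"tz":0,"spin":0},
  {"tx":0,"ty":0,"tz":0,"spin":0},
  {"tx":0,"ty":0,"tz":0,"spin":0},
  {"tx":0,"ty":0,"tz":0,"spin":0},
  {"tx":0,"ty":0,"tz":0,"spin":0},
  {"tx":-10,"ty":0,"tz":0,"spin":0},
  {"tx":-30,"ty":0,"tz":0,"spin":0},
  {"tx":-60,"ty":0,"tz":0,"spin":0},
  {"tx":-95,"ty":0,"tz":0,"spin":0},
  {"tx":-125,"ty":0,"tz":0,"spin":0},
  {"tx":-145,"ty":0,"tz":0,"spin":0},
  {"tx":-150,"ty":0,"tz":0,"spin":0},
], claw=0.5)

```text
clock: 9.5
eef_pos: [0.4312, -0.3756, 0.2544]
tcp_rot: [0.513, -0.489, 0.513, 0.484]
contact_force: [0.3, -0.1, -0.1]
gripper_width: 0.0429
```

```bash
python3 - <<'E'
from h import *
w=snapshot('wrist');save(w,'w5.png');s=snapshot('side');save(s,'s5.png',(300,130,500,330),3);s=snapshot('top');save(s,'t5.png',(280,90,480,270),4)
goal([.6275,-.0075,.25],-3.046+np.pi/2)
E
```

```text
shift mm tx -0.8 ty -178.3 tz 376.3 spin 1.423 (q6 -2.36, jaw yaw now 3.089) | tcp [ 0.4296 -0.3739  0.2493] down [ 2.e-04 -2.e-04 -1.e+00] w 0.0430 t 9.7
```

View pics/s5.png

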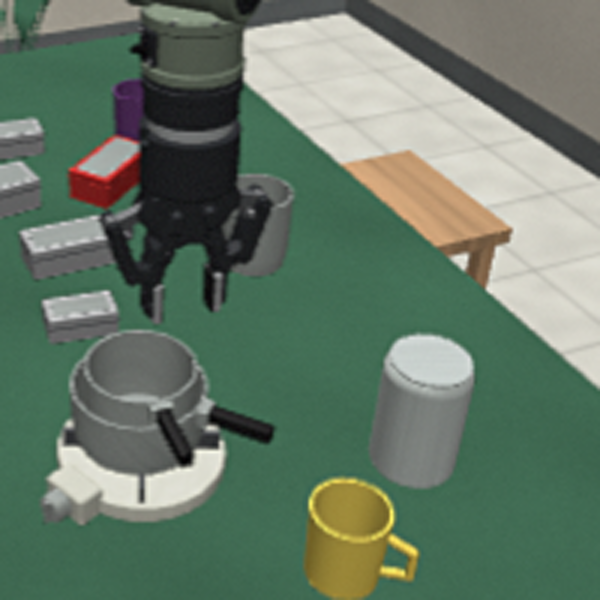

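View pics/t5.png

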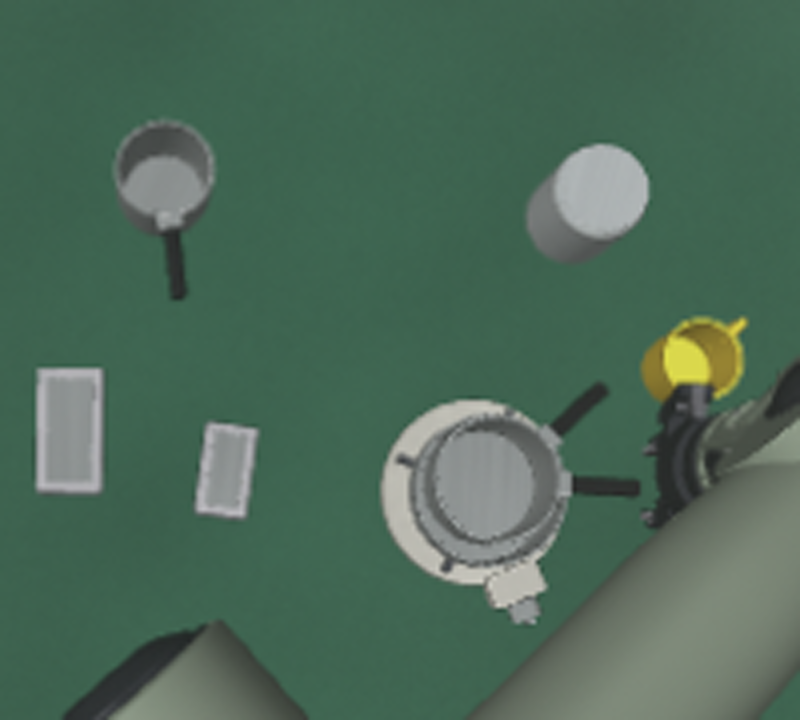

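Emit:
step_arm([
  {"tx":-1,"ty":-6,"tz":12,"spin":0.05},
  {"tx":-1,"ty":-18,"tz":37,"spin":0.15},
  {"tx":-1,"ty":-33,"tz":70,"spin":0.27},
  {"tx":-1,"ty":-48,"tz":102,"spin":0.39},
  {"tx":-1,"ty":-64,"tz":134,"spin":0.51},
  {"tx":-1,"ty":-79,"tz":166,"spin":0.63},
  {"tx":-1,"ty":-94,"tz":198,"spin":0.75},
  {"tx":-1,"ty":-109,"tz":231,"spin":0.87},
  {"tx":-1,"ty":-124,"tz":262,"spin":0.99},
  {"tx":-1,"ty":-139,"tz":294,"spin":1.11},
  {"tx":-1,"ty":-154,"tz":325,"spin":1.23},
  {"tx":-1,"ty":-166,"tz":350,"spin":1.33},
  {"tx":-1,"ty":-174,"tz":367,"spin":1.4},
  {"tx":-1,"ty":-178,"tz":376,"spin":1.423},
  {"tx":-1,"ty":-178,"tz":376,"spin":1.423},
  {"tx":-1,"ty":-178,"tz":376,"spin":1.423},
])

```text
clock: 10.98
eef_pos: [0.6262, -0.0075, 0.2482]
tcp_rot: [0.705, -0.034, 0.708, 0.034]
contact_force: [-0.4, 0.1, 1.1]
gripper_width: 0.0429
```

```bash
python3 - <<'E'
from h import *
w=snapshot('wrist');save(w,'w6.png')
x0,y0,x1,y1=290,100,370,260
for z in(.1,):
    m=(w['img'].max(2)[y0:y1,x0:x1]<50).astype(np.uint8)
    n,l,st,c=cv2.connectedComponentsWithStats(m);i=1+np.argmax(st[1:,4]);yy,xx=np.nonzero(l==i)
    P=plane(w,np.c_[xx+x0,yy+y0],z)[:,:2]*1000
    r=cv2.minAreaRect(P.astype(np.float32));b=cv2.boxPoints(r);e=[b[1]-b[0],b[2]-b[1]];k=max(e,key=np.linalg.norm)
    print(np.round(r[0],1),np.round(r[1],1),'dir %.3f'%np.arctan2(k[1],k[0]), st[i])
goal([.6275,-.0075,.073],-3.046+np.pi/2)
s=snapshot('top')
print(tri(w,proj(w,[[*np.array(r[0])/1000,.1]]),s,proj(s,[[.6285,-.0071,.1]])).round(4).tolist())
E
```

```text
[630.3  -8.7] [61.7 12. ] dir 0.097 [ 19  52  15  70 347]
shift mm tx 175.7 ty 0.5 tz 1.8 spin 0.000 (q6 -0.23, jaw yaw now 1.667) | tcp [ 0.6262 -0.0082  0.2487] down [-0.0029 -0.     -1.    ] w 0.0424 t 11.0
[[0.6277, -0.0079, 0.1074]]
```

View pics/w6.png

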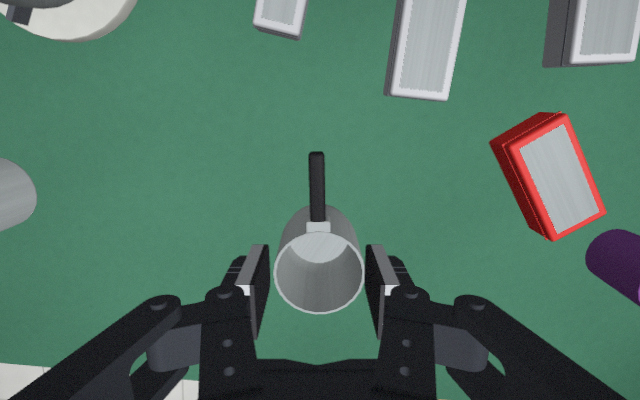

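The pan_s handle runs from (317,152) to (318,220) and is centred between the fingers; both views agree on where it is. I go down to it.

Emit:
step_arm([
  {"tx":15,"ty":0.5,"tz":2,"spin":0},
  {"tx":45,"ty":0.5,"tz":2,"spin":0},
  {"tx":80,"ty":0.5,"tz":2,"spin":0},
  {"tx":115,"ty":0.5,"tz":2,"spin":0},
  {"tx":145,"ty":0.5,"tz":2,"spin":0},
  {"tx":163,"ty":0.5,"tz":2,"spin":0},
  {"tx":173,"ty":0.5,"tz":2,"spin":0},
  {"tx":176,"ty":0.5,"tz":2,"spin":0},
  {"tx":176,"ty":0.5,"tz":2,"spin":0},
  {"tx":176,"ty":0.5,"tz":2,"spin":0},
])

```text
clock: 11.92
eef_pos: [0.6302, -0.0078, 0.0757]
tcp_rot: [0.707, -0.034, 0.706, 0.033]
contact_force: [0.1, 0.0, 0.3]
gripper_width: 0.0426
```

Emit:
step_arm([
  {"tx":0,"ty":0,"tz":0,"spin":0},
  {"tx":0,"ty":0,"tz":0,"spin":0},
  {"tx":0,"ty":0,"tz":0,"spin":0},
  {"tx":0,"ty":0,"tz":0,"spin":0},
  {"tx":0,"ty":0,"tz":0,"spin":0},
  {"tx":0,"ty":0,"tz":0,"spin":0},
  {"tx":0,"ty":0,"tz":0,"spin":0},
  {"tx":0,"ty":0,"tz":0,"spin":0},
], claw=0)

```text
clock: 12.58
eef_pos: [0.6301, -0.0072, 0.0757]
tcp_rot: [0.707, -0.034, 0.705, 0.034]
contact_force: [-1.6, -0.1, 5.9]
gripper_width: 0.0127
```

Emit:
step_arm([
  {"tx":-3,"ty":0,"tz":0,"spin":0},
  {"tx":-10,"ty":0,"tz":0,"spin":0},
  {"tx":-20,"ty":0,"tz":0,"spin":0},
  {"tx":-35,"ty":0,"tz":0,"spin":0},
  {"tx":-55,"ty":0,"tz":0,"spin":0},
  {"tx":-75,"ty":0,"tz":0,"spin":0},
  {"tx":-95,"ty":0,"tz":0,"spin":0},
  {"tx":-115,"ty":0,"tz":0,"spin":0},
  {"tx":-135,"ty":0,"tz":0,"spin":0},
  {"tx":-155,"ty":0,"tz":0,"spin":0},
  {"tx":-175,"ty":0,"tz":0,"spin":0},
  {"tx":-188,"ty":0,"tz":0,"spin":0},
  {"tx":-195,"ty":0,"tz":0,"spin":0},
  {"tx":-195,"ty":0,"tz":0,"spin":0},
])

```text
clock: 13.75
eef_pos: [0.6299, -0.0073, 0.2715]
tcp_rot: [0.707, -0.034, 0.705, 0.033]
contact_force: [1.3, 0.8, -2.4]
gripper_width: 0.0127
```

```bash
python3 - <<'E'
from h import *
s=snapshot('side');save(s,'s7.png',(300,100,500,300),3)
s=snapshot('top')
# m axis in nest from t5
m=plane(s,[[280+499/4,90+479/4]],.126)[0];print('m axis',m)
# m handle azimuth
hsub=s['img'][190:230,420:445]
az=-0.838-2*np.pi/4
az=-1.623-0.785
ax=np.array([.435,-.279]); t=ax+.0821*np.array([np.cos(az),np.sin(az)])
print(az,t); goal([*t,.272],az+np.pi/2)
E
```

```text
m axis [ 0.44227144 -0.28301792  0.126     ]
-2.408 [ 0.37401827 -0.33396944]
shift mm tx -3.0 ty -301.1 tz -284.7 spin -0.638 (q6 -0.22, jaw yaw now 1.666) | tcp [ 0.6288 -0.0072  0.2688] down [-8.e-04 -0.e+00 -1.e+00] w 0.0128 t 13.8
```

View pics/s7.png

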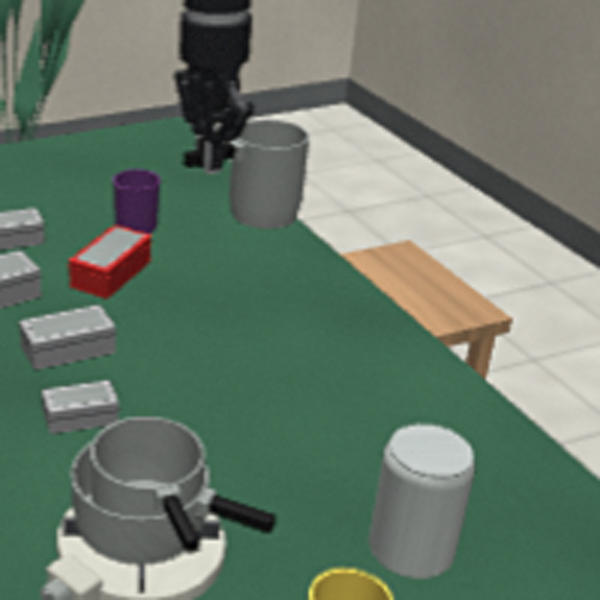

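Emit:
step_arm([
  {"tx":-3,"ty":-6,"tz":-6,"spin":-0.02},
  {"tx":-3,"ty":-18,"tz":-17,"spin":-0.04},
  {"tx":-3,"ty":-36,"tz":-34,"spin":-0.08},
  {"tx":-3,"ty":-57,"tz":-53,"spin":-0.12},
  {"tx":-3,"ty":-80,"tz":-75,"spin":-0.17},
  {"tx":-3,"ty":-104,"tz":-97,"spin":-0.22},
  {"tx":-3,"ty":-128,"tz":-120,"spin":-0.27},
  {"tx":-3,"ty":-152,"tz":-142,"spin":-0.32},
  {"tx":-3,"ty":-176,"tz":-165,"spin":-0.37},
  {"tx":-3,"ty":-200,"tz":-187,"spin":-0.42},
  {"tx":-3,"ty":-224,"tz":-210,"spin":-0.47},
  {"tx":-3,"ty":-247,"tz":-231,"spin":-0.52},
  {"tx":-3,"ty":-268,"tz":-251,"spin":-0.57},
  {"tx":-3,"ty":-284,"tz":-266,"spin":-0.6},
  {"tx":-3,"ty":-295,"tz":-276,"spin":-0.625},
  {"tx":-3,"ty":-301,"tz":-282,"spin":-0.638},
  {"tx":-3,"ty":-302,"tz":-283,"spin":-0.638},
  {"tx":-3,"ty":-302,"tz":-283,"spin":-0.638},
])

```text
clock: 15.35
eef_pos: [0.3755, -0.3346, 0.2713]
tcp_rot: [0.66, -0.252, 0.661, 0.254]
contact_force: [-0.1, 0.7, -2.3]
gripper_width: 0.013
```

```bash
python3 - <<'E'
from h import *
w=snapshot('wrist');save(w,'w8.png');s=snapshot('side');save(s,'s8.png',(280,130,450,310),3);s=snapshot('top');save(s,'t8.png',(340,130,480,280),5)
goal([.376,-.335,.126],-2.408+np.pi/2)
z=.2715-.0757
c=np.array([.376,-.335])-.0821*np.array([np.cos(-2.408),np.sin(-2.408)])
print(c,'s rim expect px',proj(s,[[*c,z+.102]]),'m rim if at (.437,-.281)',proj(s,[[.437+dx,-.281+dy,.126] for dx,dy in((.054,0),(-.054,0),(0,.054),(0,-.054))]).tolist())
E
```

```text
shift mm tx 145.8 ty -0.6 tz -1.0 spin 0.000 (q6 -1.61, jaw yaw now 2.305) | tcp [ 0.3764 -0.334   0.2719] down [-4.e-04  8.e-04 -1.e+00] w 0.0130 t 15.5
[ 0.43698173 -0.28003056] s rim expect px [[415.65967584 207.48117929]] m rim if at (.437,-.281) [[403.99803363367806, 195.31448600632487], [404.3196062165918, 227.40794289407162], [388.23077422680257, 211.21508920065017], [420.0135283849222, 211.40598058322664]]
```

View pics/t8.png

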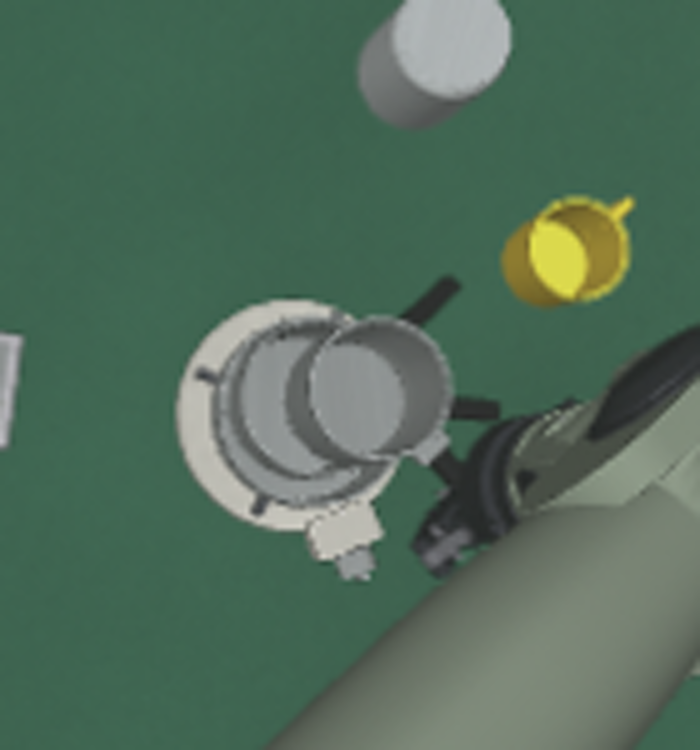

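View pics/s8.png

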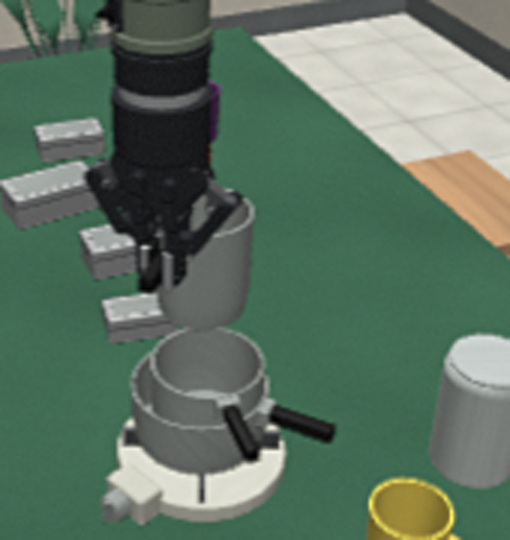

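View pics/w8.png

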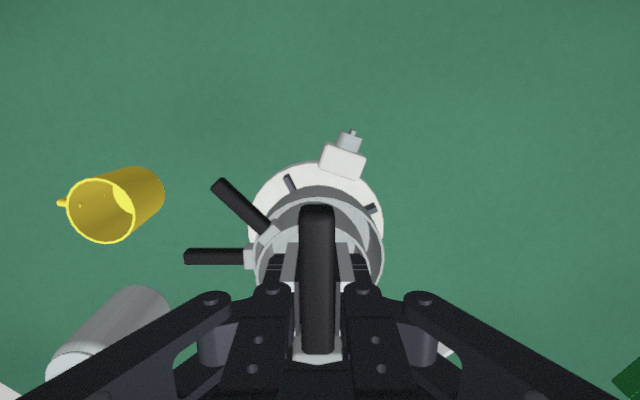

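Emit:
step_arm([
  {"tx":8,"ty":-0.5,"tz":1,"spin":0},
  {"tx":25,"ty":-0.5,"tz":1,"spin":0},
  {"tx":45,"ty":-0.5,"tz":1,"spin":0},
  {"tx":65,"ty":-0.5,"tz":1,"spin":0},
  {"tx":85,"ty":-0.5,"tz":1,"spin":0},
  {"tx":102,"ty":-0.5,"tz":1,"spin":0},
  {"tx":117,"ty":-0.5,"tz":1,"spin":0},
  {"tx":128,"ty":-0.5,"tz":1,"spin":0},
  {"tx":137,"ty":-0.5,"tz":1,"spin":0},
  {"tx":143,"ty":-0.5,"tz":1,"spin":0},
  {"tx":147,"ty":-0.5,"tz":1,"spin":0},
  {"tx":147,"ty":-0.5,"tz":1,"spin":0},
  {"tx":147,"ty":-0.5,"tz":1,"spin":0},
])

```text
clock: 16.58
eef_pos: [0.3774, -0.3345, 0.1255]
tcp_rot: [0.66, -0.254, 0.66, 0.253]
contact_force: [0.0, -0.9, -2.9]
gripper_width: 0.0128
```

Emit:
step_arm([
  {"tx":1,"ty":0,"tz":0,"spin":0},
  {"tx":2,"ty":0,"tz":0,"spin":0},
  {"tx":2,"ty":0,"tz":0,"spin":0},
  {"tx":2,"ty":0,"tz":0,"spin":0},
])

```text
clock: 16.92
eef_pos: [0.3774, -0.3353, 0.124]
tcp_rot: [0.66, -0.254, 0.66, 0.253]
contact_force: [-1.9, -2.2, 1.8]
gripper_width: 0.0129
```

Emit:
step_arm([
  {"tx":0,"ty":0,"tz":0,"spin":0},
  {"tx":0,"ty":0,"tz":0,"spin":0},
  {"tx":0,"ty":0,"tz":0,"spin":0},
  {"tx":0,"ty":0,"tz":0,"spin":0},
  {"tx":0,"ty":0,"tz":0,"spin":0},
  {"tx":-10,"ty":0,"tz":0,"spin":0},
  {"tx":-30,"ty":0,"tz":0,"spin":0},
  {"tx":-60,"ty":0,"tz":0,"spin":0},
  {"tx":-90,"ty":0,"tz":0,"spin":0},
  {"tx":-115,"ty":0,"tz":0,"spin":0},
  {"tx":-130,"ty":0,"tz":0,"spin":0},
  {"tx":-135,"ty":0,"tz":0,"spin":0},
], claw=0.5)

```text
clock: 17.92
eef_pos: [0.3783, -0.3356, 0.2619]
tcp_rot: [0.661, -0.255, 0.659, 0.252]
contact_force: [-0.2, -0.8, 1.0]
gripper_width: 0.0431
```

```bash
python3 - <<'E'
from h import *
s=snapshot('side');save(s,'s9.png',(280,130,450,310),3);
goal([.4906,.083,.20],.008+np.pi/2)
E
```

```text
shift mm tx 60.1 ty 235.9 tz 363.6 spin 0.725 (q6 -1.61, jaw yaw now 2.304) | tcp [ 0.3781 -0.3354  0.2612] down [ 0.003  -0.0035 -1.    ] w 0.0428 t 18.0
```

View pics/s9.png

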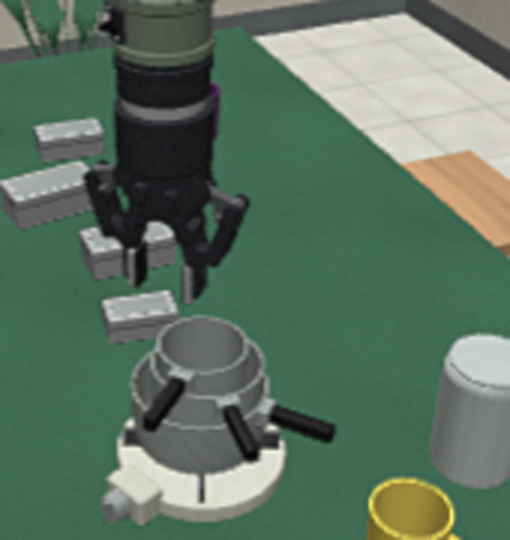

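Emit:
step_arm([
  {"tx":0,"ty":5,"tz":8,"spin":0.02},
  {"tx":0,"ty":16,"tz":25,"spin":0.06},
  {"tx":0,"ty":32,"tz":50,"spin":0.12},
  {"tx":0,"ty":53,"tz":82,"spin":0.19},
  {"tx":0,"ty":74,"tz":114,"spin":0.26},
  {"tx":5,"ty":95,"tz":147,"spin":0.33},
  {"tx":15,"ty":116,"tz":180,"spin":0.4},
  {"tx":25,"ty":137,"tz":212,"spin":0.47},
  {"tx":35,"ty":158,"tz":244,"spin":0.54},
  {"tx":45,"ty":179,"tz":276,"spin":0.6},
  {"tx":52,"ty":199,"tz":307,"spin":0.65},
  {"tx":58,"ty":217,"tz":334,"spin":0.69},
  {"tx":60,"ty":229,"tz":353,"spin":0.715},
  {"tx":60,"ty":236,"tz":363,"spin":0.725},
  {"tx":60,"ty":236,"tz":364,"spin":0.725},
  {"tx":60,"ty":236,"tz":364,"spin":0.725},
  {"tx":60,"ty":236,"tz":364,"spin":0.725},
], claw=1)

```text
clock: 19.38
eef_pos: [0.4891, 0.0839, 0.1977]
tcp_rot: [0.707, -0.003, 0.708, 0.003]
contact_force: [-0.7, 0.6, -0.9]
gripper_width: 0.0853
```

```bash
python3 - <<'E'
from h import *
w=snapshot('wrist');save(w,'w10.png')
goal([.4906,.083,.016],.008+np.pi/2)
print(proj(w,[[.4906+dx,.083+dy,.042] for dx in(.055,-.055) for dy in (-.029,.029)]).round().tolist())
E
```

```text
shift mm tx 181.9 ty -0.6 tz 1.5 spin -0.001 (q6 0.01, jaw yaw now 1.578) | tcp [0.4893 0.0837 0.1979] down [-1.e-03 -4.e-04 -1.e+00] w 0.0855 t 19.4
[[285.0, 240.0], [347.0, 240.0], [283.0, 119.0], [352.0, 119.0]]
```

View pics/w10.png

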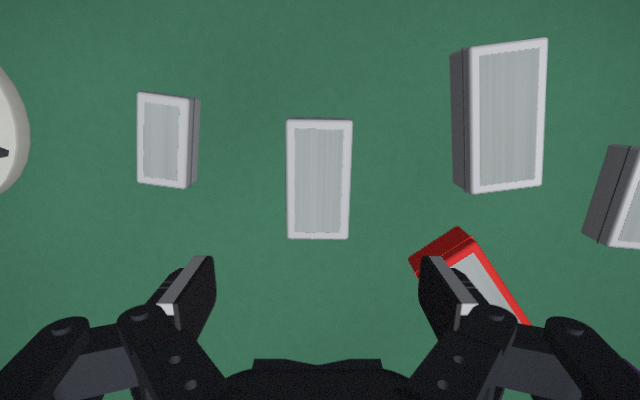

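Emit:
step_arm([
  {"tx":15,"ty":0,"tz":1.5,"spin":0},
  {"tx":45,"ty":0,"tz":1.5,"spin":0},
  {"tx":80,"ty":0,"tz":1.5,"spin":0},
  {"tx":115,"ty":0,"tz":1.5,"spin":0},
  {"tx":145,"ty":0,"tz":1.5,"spin":0},
  {"tx":168,"ty":0,"tz":1.5,"spin":0},
  {"tx":182,"ty":0,"tz":1.5,"spin":0},
  {"tx":189,"ty":0,"tz":1.5,"spin":0},
  {"tx":191,"ty":0,"tz":1.5,"spin":0},
  {"tx":191,"ty":0,"tz":1.5,"spin":0},
  {"tx":191,"ty":0,"tz":1.5,"spin":0},
])

```text
clock: 20.35
eef_pos: [0.4922, 0.0842, 0.0083]
tcp_rot: [0.708, -0.003, 0.707, 0.003]
contact_force: [-0.6, -0.8, 0.1]
gripper_width: 0.0853
```

Emit:
step_arm([
  {"tx":0,"ty":0,"tz":0,"spin":0},
  {"tx":0,"ty":0,"tz":0,"spin":0},
  {"tx":0,"ty":0,"tz":0,"spin":0},
  {"tx":0,"ty":0,"tz":0,"spin":0},
  {"tx":0,"ty":0,"tz":0,"spin":0},
  {"tx":0,"ty":0,"tz":0,"spin":0},
  {"tx":0,"ty":0,"tz":0,"spin":0},
], claw=0)

```text
clock: 20.93
eef_pos: [0.4922, 0.0846, 0.0086]
tcp_rot: [0.708, -0.003, 0.706, 0.003]
contact_force: [-1.4, -0.0, 6.5]
gripper_width: 0.0572
```

```bash
python3 m.py | head -1; python3 - <<'E'
from h import *
s=snapshot('top');save(s,'t11.png',(190,150,370,290),4)
w=snapshot('wrist');save(w,'w11.png')
goal([.435,.2416,.2],.14+np.pi/2)
E
```

```text
a centre [0.4346 0.2416] size [ 64.4 124.7] expect (124, 64) long yaw 0.141 R 0.497 side px [[296.2 190. ]]
shift mm tx -191.6 ty 157.4 tz -55.5 spin -0.132 (q6 0.01, jaw yaw now 1.579) | tcp [0.4922 0.0846 0.0085] down [ 0.0021 -0.     -1.    ] w 0.0572 t 21.1
```

View pics/w11.png

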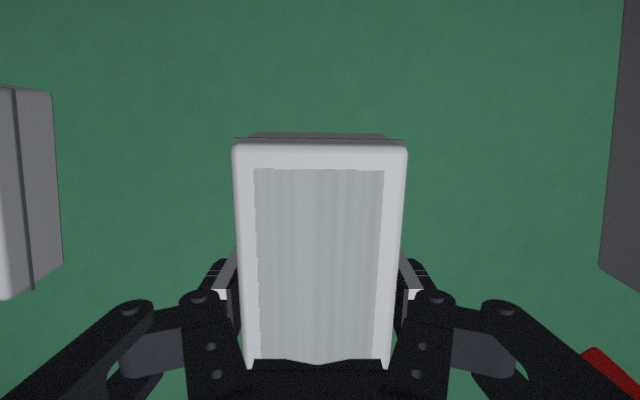

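Emit:
step_arm([
  {"tx":-3,"ty":0,"tz":0,"spin":0},
  {"tx":-10,"ty":0,"tz":0,"spin":0},
  {"tx":-22,"ty":0,"tz":0,"spin":0},
  {"tx":-38,"ty":0,"tz":0,"spin":0},
  {"tx":-55,"ty":3,"tz":-1,"spin":0},
  {"tx":-72,"ty":12,"tz":-4,"spin":-0.01},
  {"tx":-88,"ty":26,"tz":-9,"spin":-0.02},
  {"tx":-100,"ty":42,"tz":-15,"spin":-0.035},
  {"tx":-108,"ty":60,"tz":-21,"spin":-0.05},
  {"tx":-112,"ty":80,"tz":-28,"spin":-0.065},
  {"tx":-112,"ty":100,"tz":-35,"spin":-0.08},
  {"tx":-112,"ty":118,"tz":-42,"spin":-0.1},
  {"tx":-112,"ty":134,"tz":-47,"spin":-0.115},
  {"tx":-112,"ty":147,"tz":-51,"spin":-0.125},
  {"tx":-112,"ty":155,"tz":-54,"spin":-0.132},
  {"tx":-112,"ty":158,"tz":-55,"spin":-0.132},
  {"tx":-112,"ty":158,"tz":-55,"spin":-0.132},
  {"tx":-112,"ty":158,"tz":-55,"spin":-0.132},
])

```text
clock: 22.63
eef_pos: [0.435, 0.2416, 0.1193]
tcp_rot: [0.705, -0.05, 0.705, 0.049]
contact_force: [-0.3, -0.2, -1.9]
gripper_width: 0.0572
```

```bash
python3 - <<'E'
from h import *
s=snapshot('side');save(s,'s12.png',(230,130,400,270),4)
w=snapshot('wrist');save(w,'w12.png')
goal([.4362,.2418,.0565],.14+np.pi/2)
E
```

```text
shift mm tx 62.8 ty 0.3 tz 1.1 spin -0.001 (q6 0.22, jaw yaw now 1.710) | tcp [0.4352 0.2414 0.1193] down [-0.e+00 -3.e-04 -1.e+00] w 0.0574 t 22.7
```

View pics/w12.png

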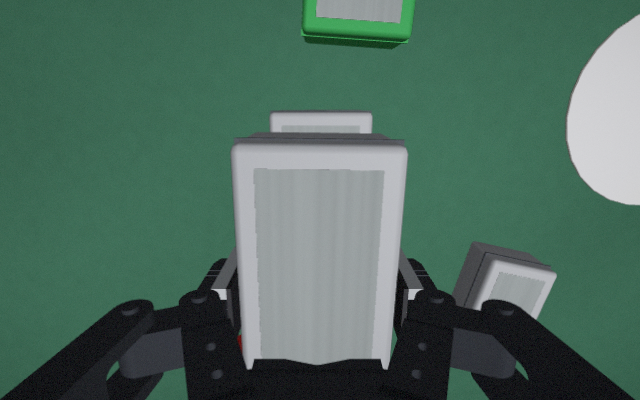

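View pics/s12.png

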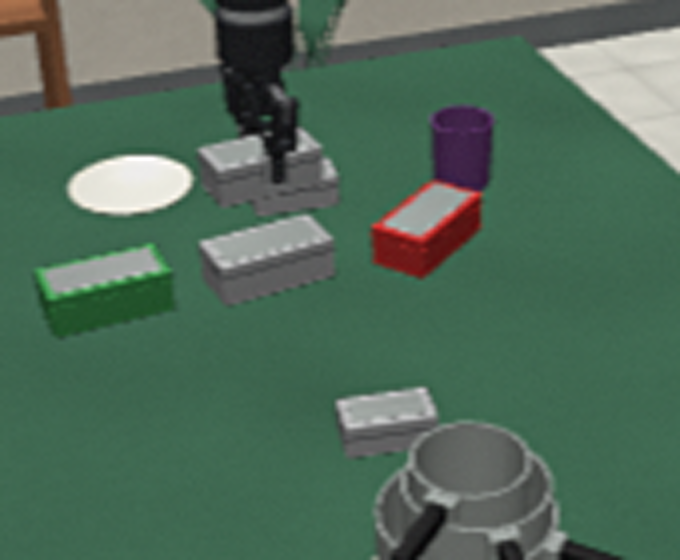

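Emit:
step_arm([
  {"tx":6,"ty":0.3,"tz":1.1,"spin":-0.001},
  {"tx":18,"ty":0.3,"tz":1.1,"spin":-0.001},
  {"tx":32,"ty":0.3,"tz":1.1,"spin":-0.001},
  {"tx":44,"ty":0.3,"tz":1.1,"spin":-0.001},
  {"tx":53,"ty":0.3,"tz":1.1,"spin":-0.001},
  {"tx":59,"ty":0.3,"tz":1.1,"spin":-0.001},
  {"tx":63,"ty":0.3,"tz":1.1,"spin":-0.001},
  {"tx":64.5,"ty":0.3,"tz":1.1,"spin":-0.001},
  {"tx":65,"ty":0.3,"tz":1.1,"spin":-0.001},
  {"tx":65,"ty":0.3,"tz":1.1,"spin":-0.001},
  {"tx":65,"ty":0.3,"tz":1.1,"spin":-0.001},
])

```text
clock: 23.65
eef_pos: [0.4365, 0.2428, 0.0547]
tcp_rot: [0.706, -0.05, 0.705, 0.05]
contact_force: [0.1, -0.8, -2.9]
gripper_width: 0.0573
```

Emit:
step_arm([
  {"tx":1,"ty":0,"tz":0,"spin":0},
  {"tx":1.5,"ty":0,"tz":0,"spin":0},
  {"tx":1.5,"ty":0,"tz":0,"spin":0},
])

```text
clock: 23.9
eef_pos: [0.4367, 0.2428, 0.0545]
tcp_rot: [0.706, -0.05, 0.705, 0.05]
contact_force: [-4.1, -1.5, 13.7]
gripper_width: 0.0571
```

Emit:
step_arm([
  {"tx":0,"ty":0,"tz":0,"spin":0},
  {"tx":0,"ty":0,"tz":0,"spin":0},
  {"tx":0,"ty":0,"tz":0,"spin":0},
  {"tx":0,"ty":0,"tz":0,"spin":0},
  {"tx":-8,"ty":0,"tz":0,"spin":0},
  {"tx":-25,"ty":0,"tz":0,"spin":0},
  {"tx":-50,"ty":0,"tz":0,"spin":0},
  {"tx":-85,"ty":0,"tz":0,"spin":0},
  {"tx":-120,"ty":0,"tz":0,"spin":0},
  {"tx":-140,"ty":0,"tz":0,"spin":0},
  {"tx":-145,"ty":0,"tz":0,"spin":0},
  {"tx":-145,"ty":0,"tz":0,"spin":0},
], claw=1)

```text
clock: 24.9
eef_pos: [0.4372, 0.243, 0.1999]
tcp_rot: [0.707, -0.049, 0.704, 0.05]
contact_force: [-0.1, 0.4, -0.4]
gripper_width: 0.0853
```

```bash
python3 - <<'E'
from h import *
w=snapshot('wrist');save(w,'w13.png')
goal([.5078,.3918,.2],-.089+np.pi/2)
E
```

```text
shift mm tx -1.7 ty 137.7 tz 91.9 spin 0.230 (q6 0.22, jaw yaw now 1.712) | tcp [0.4362 0.2426 0.1981] down [ 1.1e-03  4.0e-04 -1.0e+00] w 0.0858 t 24.9
```

View pics/w13.png

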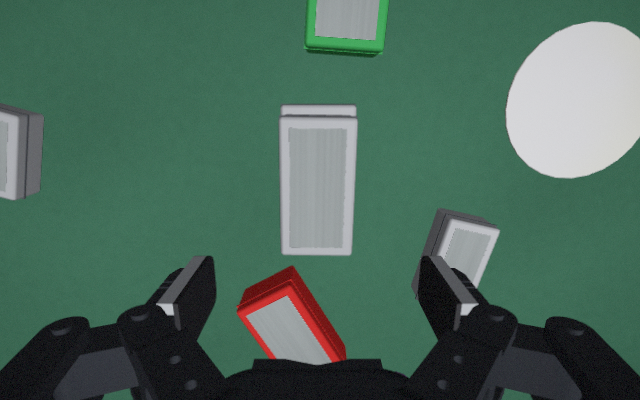

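```bash
python3 - <<'E'
from h import *
w=snapshot('wrist')
b=plane(w,[[280,117],[356,117],[353,255],[281,255]],.088);print(b.mean(0).round(4), np.linalg.norm(np.diff(b,axis=0),axis=1).round(4), np.arctan2(*(b[3]-b[0]+b[2]-b[1])[[1,0]]).round(3))
a=plane(w,[[281.5,105],[356,105]],.046);d=np.array([np.cos(.14),np.sin(.14),0]);print((a.mean(0)+.062*d).round(4))
E
```

```text
[0.4329 0.2417 0.088 ] [0.0542 0.1077 0.0576] 0.135
[0.4336 0.2428 0.046 ]
```

Emit:
step_arm([
  {"tx":0,"ty":6,"tz":4,"spin":0.02},
  {"tx":0,"ty":24,"tz":16,"spin":0.05},
  {"tx":0,"ty":50,"tz":33,"spin":0.09},
  {"tx":0,"ty":78,"tz":52,"spin":0.14},
  {"tx":0,"ty":104,"tz":69,"spin":0.18},
  {"tx":0,"ty":124,"tz":83,"spin":0.21},
  {"tx":0,"ty":135,"tz":90,"spin":0.23},
  {"tx":0,"ty":138,"tz":92,"spin":0.23},
  {"tx":0,"ty":138,"tz":92,"spin":0.23},
  {"tx":0,"ty":138,"tz":92,"spin":0.23},
])

```text
clock: 25.83
eef_pos: [0.5066, 0.3911, 0.1962]
tcp_rot: [0.706, 0.031, 0.707, -0.032]
contact_force: [0.8, -0.8, 0.5]
gripper_width: 0.0857
```

```bash
python3 - <<'E'
from h import *
w=snapshot('wrist');save(w,'w14.png')
goal([.5078,.3918,.005],-.089+np.pi/2)
d=np.array([np.cos(-.089),np.sin(-.089)]);n=np.array([-d[1],d[0]])
print(proj(w,[[*(np.array([.5078,.3918])+i*.048*d+j*.026*n),.038] for i in(1,-1) for j in (-1,1)]).round().tolist())
E
```

```text
shift mm tx 191.7 ty 1.3 tz 1.3 spin 0.000 (q6 0.63, jaw yaw now 1.482) | tcp [0.5068 0.3909 0.1967] down [-0.002  -0.0015 -1.    ] w 0.0854 t 25.9
[[291.0, 231.0], [347.0, 232.0], [289.0, 127.0], [350.0, 127.0]]
```

View pics/w14.png

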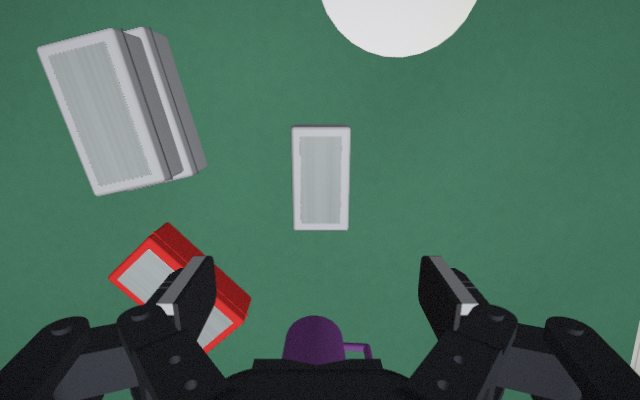

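Emit:
step_arm([
  {"tx":15,"ty":1,"tz":1,"spin":0},
  {"tx":45,"ty":1,"tz":1,"spin":0},
  {"tx":80,"ty":1,"tz":1,"spin":0},
  {"tx":115,"ty":1,"tz":1,"spin":0},
  {"tx":145,"ty":1,"tz":1,"spin":0},
  {"tx":168,"ty":1,"tz":1,"spin":0},
  {"tx":182,"ty":1,"tz":1,"spin":0},
  {"tx":188,"ty":1,"tz":1,"spin":0},
  {"tx":190,"ty":1,"tz":1,"spin":0},
  {"tx":190,"ty":1,"tz":1,"spin":0},
  {"tx":190,"ty":1,"tz":1,"spin":0},
])

```text
clock: 26.8
eef_pos: [0.5096, 0.3932, 0.0092]
tcp_rot: [0.707, 0.032, 0.706, -0.031]
contact_force: [0.3, -0.7, 0.1]
gripper_width: 0.0853
```

Emit:
step_arm([
  {"tx":0,"ty":0,"tz":0,"spin":0},
  {"tx":0,"ty":0,"tz":0,"spin":0},
  {"tx":0,"ty":0,"tz":0,"spin":0},
  {"tx":0,"ty":0,"tz":0,"spin":0},
  {"tx":0,"ty":0,"tz":0,"spin":0},
  {"tx":0,"ty":0,"tz":0,"spin":0},
  {"tx":0,"ty":0,"tz":0,"spin":0},
], claw=0)

```text
clock: 27.38
eef_pos: [0.5095, 0.3936, 0.009]
tcp_rot: [0.707, 0.032, 0.706, -0.031]
contact_force: [-1.1, 0.7, 6.0]
gripper_width: 0.0513
```

```bash
python3 - <<'E'
from h import *
e,Rm,o=tool()
goal([.434,.242,.2],.138+np.pi/2)
print((Rm.T@(np.array([.5078,.3918,e[2]])-e)*1000).round(1))
E
```

```text
shift mm tx -191.3 ty -157.5 tz -61.5 spin -0.227 (q6 0.63, jaw yaw now 1.482) | tcp [0.5095 0.3936 0.009 ] down [ 0.0018  0.0012 -1.    ] w 0.0513 t 27.4
[-0.  -2.  -1.5]
```

Emit:
step_arm([
  {"tx":-3,"ty":0,"tz":0,"spin":0},
  {"tx":-10,"ty":0,"tz":0,"spin":0},
  {"tx":-24,"ty":0,"tz":0,"spin":0},
  {"tx":-44,"ty":0,"tz":0,"spin":0},
  {"tx":-66,"ty":0,"tz":0,"spin":0},
  {"tx":-88,"ty":-3,"tz":-1,"spin":0},
  {"tx":-108,"ty":-12,"tz":-4,"spin":-0.01},
  {"tx":-126,"ty":-26,"tz":-10,"spin":-0.03},
  {"tx":-140,"ty":-44,"tz":-17,"spin":-0.06},
  {"tx":-149,"ty":-62,"tz":-24,"spin":-0.09},
  {"tx":-152,"ty":-82,"tz":-31,"spin":-0.12},
  {"tx":-152,"ty":-102,"tz":-39,"spin":-0.15},
  {"tx":-152,"ty":-120,"tz":-46,"spin":-0.18},
  {"tx":-152,"ty":-136,"tz":-52,"spin":-0.205},
  {"tx":-152,"ty":-148,"tz":-57,"spin":-0.22},
  {"tx":-152,"ty":-155,"tz":-59,"spin":-0.227},
  {"tx":-152,"ty":-157,"tz":-60,"spin":-0.227},
  {"tx":-152,"ty":-157,"tz":-60,"spin":-0.227},
  {"tx":-152,"ty":-157,"tz":-60,"spin":-0.227},
])

```text
clock: 28.97
eef_pos: [0.4356, 0.2424, 0.16]
tcp_rot: [0.706, -0.049, 0.705, 0.049]
contact_force: [-0.2, -0.6, -2.7]
gripper_width: 0.0517
```

```bash
python3 - <<'E'
from h import *
w=snapshot('wrist');save(w,'w15.png')
goal([.4355,.2422,.098],.138+np.pi/2)
E
```

```text
shift mm tx 61.9 ty -0.4 tz -0.2 spin 0.000 (q6 0.22, jaw yaw now 1.709) | tcp [0.4356 0.2425 0.1599] down [ 5.e-04  5.e-04 -1.e+00] w 0.0512 t 29.0
```

View pics/w15.png

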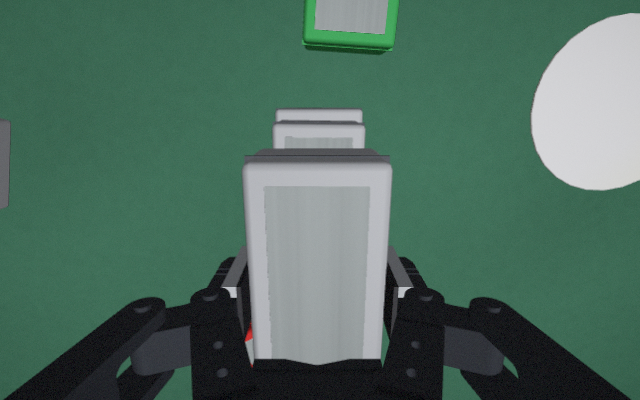

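Emit:
step_arm([
  {"tx":6,"ty":-0.4,"tz":0,"spin":0},
  {"tx":18,"ty":-0.4,"tz":0,"spin":0},
  {"tx":32,"ty":-0.4,"tz":0,"spin":0},
  {"tx":44,"ty":-0.4,"tz":0,"spin":0},
  {"tx":52,"ty":-0.4,"tz":0,"spin":0},
  {"tx":58,"ty":-0.4,"tz":0,"spin":0},
  {"tx":61,"ty":-0.4,"tz":0,"spin":0},
  {"tx":62.5,"ty":-0.4,"tz":0,"spin":0},
  {"tx":63.5,"ty":-0.4,"tz":0,"spin":0},
  {"tx":64,"ty":-0.4,"tz":0,"spin":0},
  {"tx":64,"ty":-0.4,"tz":0,"spin":0},
  {"tx":64,"ty":-0.4,"tz":0,"spin":0},
])

```text
clock: 30.02
eef_pos: [0.4349, 0.2416, 0.097]
tcp_rot: [0.705, -0.049, 0.705, 0.049]
contact_force: [-3.9, -1.3, 6.4]
gripper_width: 0.0511
```

Contact (+6 N) at the expected height, so I release.

Emit:
step_arm([
  {"tx":0,"ty":0,"tz":0,"spin":0},
  {"tx":0,"ty":0,"tz":0,"spin":0},
  {"tx":0,"ty":0,"tz":0,"spin":0},
  {"tx":0,"ty":0,"tz":0,"spin":0},
  {"tx":-8,"ty":0,"tz":0,"spin":0},
  {"tx":-25,"ty":0,"tz":0,"spin":0},
  {"tx":-50,"ty":0,"tz":0,"spin":0},
  {"tx":-85,"ty":0,"tz":0,"spin":0},
  {"tx":-110,"ty":0,"tz":0,"spin":0},
  {"tx":-120,"ty":0,"tz":0,"spin":0},
  {"tx":-120,"ty":0,"tz":0,"spin":0},
], claw=1)

```text
clock: 30.93
eef_pos: [0.4369, 0.2423, 0.2188]
tcp_rot: [0.707, -0.048, 0.703, 0.049]
contact_force: [0.7, -0.4, -0.0]
gripper_width: 0.0853
```

```bash
python3 - <<'E'
from h import *
w=snapshot('wrist');save(w,'w16.png')
goal([.4567,-.0562,.2],-.135+np.pi/2)
E
```

```text
shift mm tx 16.6 ty -298.0 tz -20.5 spin 0.273 (q6 0.22, jaw yaw now 1.709) | tcp [0.4359 0.2418 0.2168] down [ 2.5e-03  9.0e-04 -1.0e+00] w 0.0858 t 31.0
```

View pics/w16.png

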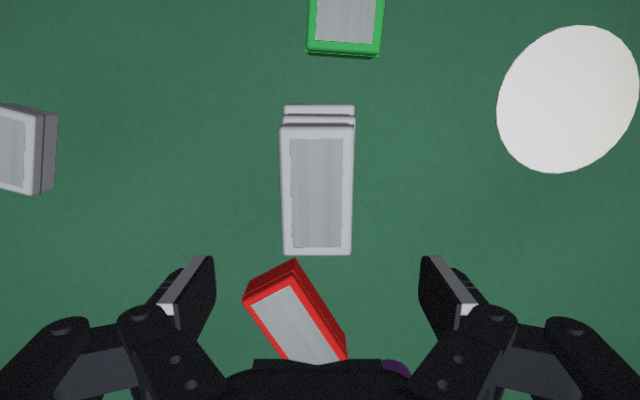

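```bash
python3 - <<'E'
from h import *
w=snapshot('wrist')
b=plane(w,[[280,125],[354,125],[352,255],[282,255]],.126);print(b.mean(0).round(4), np.linalg.norm(np.diff(b,axis=0),axis=1).round(4), np.arctan2(*(b[3]-b[0]+b[2]-b[1])[[1,0]]).round(3))
E
```

```text
[0.4302 0.2403 0.126 ] [0.049  0.0943 0.0517] 0.138
```

Emit:
step_arm([
  {"tx":0,"ty":-8,"tz":-1,"spin":0.02},
  {"tx":2,"ty":-28,"tz":-2,"spin":0.04},
  {"tx":4,"ty":-60,"tz":-4,"spin":0.07},
  {"tx":7,"ty":-98,"tz":-7,"spin":0.1},
  {"tx":10,"ty":-136,"tz":-10,"spin":0.13},
  {"tx":12,"ty":-174,"tz":-12,"spin":0.16},
  {"tx":14,"ty":-212,"tz":-15,"spin":0.2},
  {"tx":16,"ty":-246,"tz":-17,"spin":0.24},
  {"tx":17,"ty":-274,"tz":-19,"spin":0.26},
  {"tx":17,"ty":-292,"tz":-20,"spin":0.273},
  {"tx":17,"ty":-298,"tz":-20.5,"spin":0.273},
  {"tx":17,"ty":-298,"tz":-20.5,"spin":0.273},
  {"tx":17,"ty":-298,"tz":-20.5,"spin":0.273},
])

```text
clock: 32.12
eef_pos: [0.4549, -0.0561, 0.1978]
tcp_rot: [0.705, 0.048, 0.706, -0.048]
contact_force: [-0.7, 0.7, -0.2]
gripper_width: 0.0854
```

```bash
python3 - <<'E'
from h import *
w=snapshot('wrist');save(w,'w17.png')
goal([.4567,-.0562,.004],-.135+np.pi/2)
d=np.array([np.cos(-.135),np.sin(-.135)]);n=np.array([-d[1],d[0]])
print(proj(w,[[*(np.array([.4567,-.0562])+i*.041*d+j*.023*n),.034] for i in(1,-1) for j in (-1,1)]).round().tolist())
E
```

```text
shift mm tx 194.1 ty -0.5 tz 2.1 spin 0.001 (q6 -0.15, jaw yaw now 1.437) | tcp [ 0.4551 -0.0556  0.1981] down [-0.0017  0.001  -1.    ] w 0.0853 t 32.2
[[293.0, 223.0], [342.0, 223.0], [291.0, 135.0], [344.0, 135.0]]
```

View pics/w17.png

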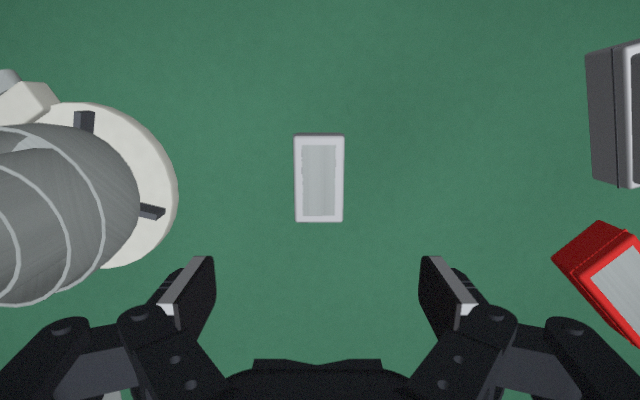

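Emit:
step_arm([
  {"tx":15,"ty":-0.5,"tz":1.5,"spin":0},
  {"tx":45,"ty":-0.5,"tz":1.5,"spin":0},
  {"tx":80,"ty":-0.5,"tz":1.5,"spin":0},
  {"tx":115,"ty":-0.5,"tz":1.5,"spin":0},
  {"tx":145,"ty":-0.5,"tz":1.5,"spin":0},
  {"tx":168,"ty":-0.5,"tz":1.5,"spin":0},
  {"tx":182,"ty":-0.5,"tz":1.5,"spin":0},
  {"tx":190,"ty":-0.5,"tz":1.5,"spin":0},
  {"tx":193,"ty":-0.5,"tz":1.5,"spin":0},
  {"tx":193,"ty":-0.5,"tz":1.5,"spin":0},
  {"tx":193,"ty":-0.5,"tz":1.5,"spin":0},
])

```text
clock: 33.08
eef_pos: [0.458, -0.0569, 0.0065]
tcp_rot: [0.706, 0.047, 0.705, -0.047]
contact_force: [-0.1, 1.1, 0.5]
gripper_width: 0.0858
```

Emit:
step_arm([
  {"tx":0,"ty":0,"tz":0,"spin":0},
  {"tx":0,"ty":0,"tz":0,"spin":0},
  {"tx":0,"ty":0,"tz":0,"spin":0},
  {"tx":0,"ty":0,"tz":0,"spin":0},
  {"tx":0,"ty":0,"tz":0,"spin":0},
  {"tx":0,"ty":0,"tz":0,"spin":0},
  {"tx":0,"ty":0,"tz":0,"spin":0},
], claw=0)

```text
clock: 33.67
eef_pos: [0.458, -0.0571, 0.0067]
tcp_rot: [0.706, 0.048, 0.705, -0.047]
contact_force: [-0.8, 1.1, 6.9]
gripper_width: 0.045
```

```bash
python3 - <<'E'
from h import *
e,Rm,o=tool()
goal([.4335,.2415,.2],.138+np.pi/2)
print((Rm.T@(np.array([.4567,-.0562,e[2]])-e)*1000).round(1))
E
```

```text
shift mm tx -193.2 ty 292.7 tz -64.1 spin -0.273 (q6 -0.15, jaw yaw now 1.436) | tcp [ 0.458  -0.0571  0.0067] down [ 1.7e-03  3.0e-04 -1.0e+00] w 0.0450 t 33.7
[-0.   0.7 -1.4]
```

Emit:
step_arm([
  {"tx":-3,"ty":0,"tz":0,"spin":0},
  {"tx":-10,"ty":0,"tz":0,"spin":0},
  {"tx":-26,"ty":0,"tz":0,"spin":0},
  {"tx":-50,"ty":0,"tz":0,"spin":0},
  {"tx":-76,"ty":4,"tz":-1,"spin":0},
  {"tx":-102,"ty":14,"tz":-3,"spin":-0.01},
  {"tx":-128,"ty":32,"tz":-7,"spin":-0.03},
  {"tx":-152,"ty":58,"tz":-13,"spin":-0.06},
  {"tx":-172,"ty":86,"tz":-19,"spin":-0.09},
  {"tx":-186,"ty":114,"tz":-25,"spin":-0.12},
  {"tx":-193,"ty":142,"tz":-31,"spin":-0.15},
  {"tx":-193,"ty":170,"tz":-37,"spin":-0.18},
  {"tx":-193,"ty":198,"tz":-43,"spin":-0.21},
  {"tx":-193,"ty":225,"tz":-49,"spin":-0.235},
  {"tx":-193,"ty":250,"tz":-54,"spin":-0.255},
  {"tx":-193,"ty":270,"tz":-58,"spin":-0.268},
  {"tx":-193,"ty":285,"tz":-61,"spin":-0.273},
  {"tx":-193,"ty":293,"tz":-62.5,"spin":-0.273},
  {"tx":-193,"ty":293,"tz":-62.5,"spin":-0.273},
  {"tx":-193,"ty":293,"tz":-62.5,"spin":-0.273},
])

```text
clock: 35.33
eef_pos: [0.4345, 0.2412, 0.1988]
tcp_rot: [0.705, -0.049, 0.706, 0.049]
contact_force: [-0.3, -0.3, -1.8]
gripper_width: 0.0451
```

```bash
python3 - <<'E'
from h import *
w=snapshot('wrist');save(w,'w18.png')
goal([.435,.2417,.133],.138+np.pi/2)
E
```

```text
shift mm tx 65.8 ty 0.9 tz 0.6 spin -0.000 (q6 0.22, jaw yaw now 1.708) | tcp [0.4345 0.2408 0.1988] down [-4.e-04 -8.e-04 -1.e+00] w 0.0449 t 35.4
```

View pics/w18.png

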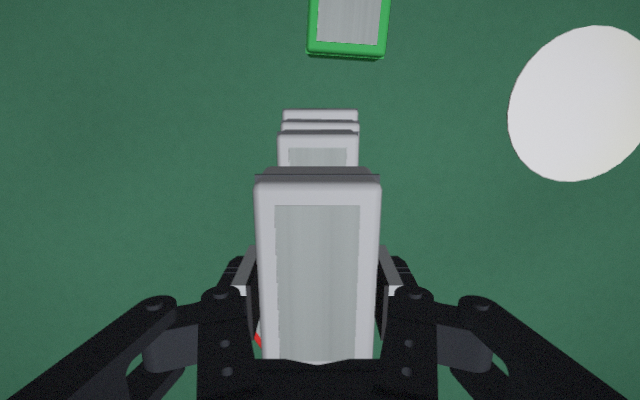

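Emit:
step_arm([
  {"tx":6,"ty":0.5,"tz":0.5,"spin":0},
  {"tx":18,"ty":0.5,"tz":0.5,"spin":0},
  {"tx":32,"ty":0.5,"tz":0.5,"spin":0},
  {"tx":45,"ty":0.5,"tz":0.5,"spin":0},
  {"tx":54,"ty":0.5,"tz":0.5,"spin":0},
  {"tx":60,"ty":0.5,"tz":0.5,"spin":0},
  {"tx":64,"ty":0.5,"tz":0.5,"spin":0},
  {"tx":66,"ty":0.5,"tz":0.5,"spin":0},
  {"tx":67,"ty":0.5,"tz":0.5,"spin":0},
  {"tx":67,"ty":0.5,"tz":0.5,"spin":0},
  {"tx":67,"ty":0.5,"tz":0.5,"spin":0},
])

```text
clock: 36.3
eef_pos: [0.4351, 0.2418, 0.1328]
tcp_rot: [0.706, -0.049, 0.705, 0.049]
contact_force: [-4.0, -2.3, 5.8]
gripper_width: 0.0449
```

Contact at the expected height. I release and back away, clear of everything.

Emit:
step_arm([
  {"tx":0,"ty":0,"tz":0,"spin":0},
  {"tx":0,"ty":0,"tz":0,"spin":0},
  {"tx":0,"ty":0,"tz":0,"spin":0},
  {"tx":0,"ty":0,"tz":0,"spin":0},
  {"tx":-8,"ty":0,"tz":0,"spin":0},
  {"tx":-25,"ty":0,"tz":0,"spin":0},
  {"tx":-50,"ty":0,"tz":0,"spin":0},
  {"tx":-80,"ty":0,"tz":0,"spin":0},
  {"tx":-100,"ty":0,"tz":0,"spin":0},
  {"tx":-108,"ty":0,"tz":0,"spin":0},
  {"tx":-108,"ty":0,"tz":0,"spin":0},
], claw=1)

```text
clock: 37.22
eef_pos: [0.4365, 0.2427, 0.2421]
tcp_rot: [0.707, -0.048, 0.704, 0.049]
contact_force: [0.4, 0.4, 0.2]
gripper_width: 0.0853
```

```bash
python3 - <<'E'
from h import *
w=snapshot('wrist');save(w,'w19.png')
s=snapshot('side');save(s,'s19.png',(230,120,480,330),3)
goal([.30,.46,.26])
E
```

```text
shift mm tx -20.8 ty 234.4 tz -103.6 | tcp [0.4349 0.2421 0.2392] down [-5.e-04 -2.e-04 -1.e+00] w 0.0852 t 37.3
```

View pics/w19.png

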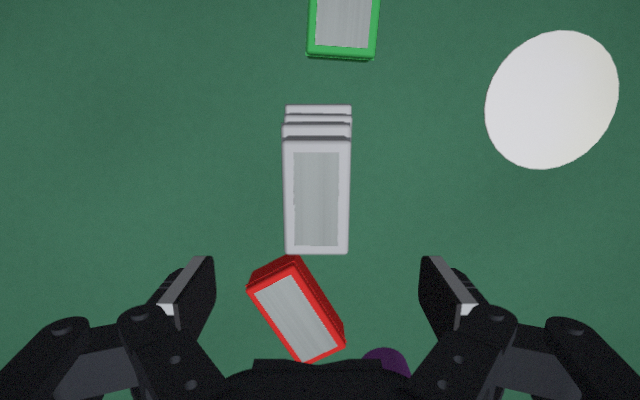

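View pics/s19.png

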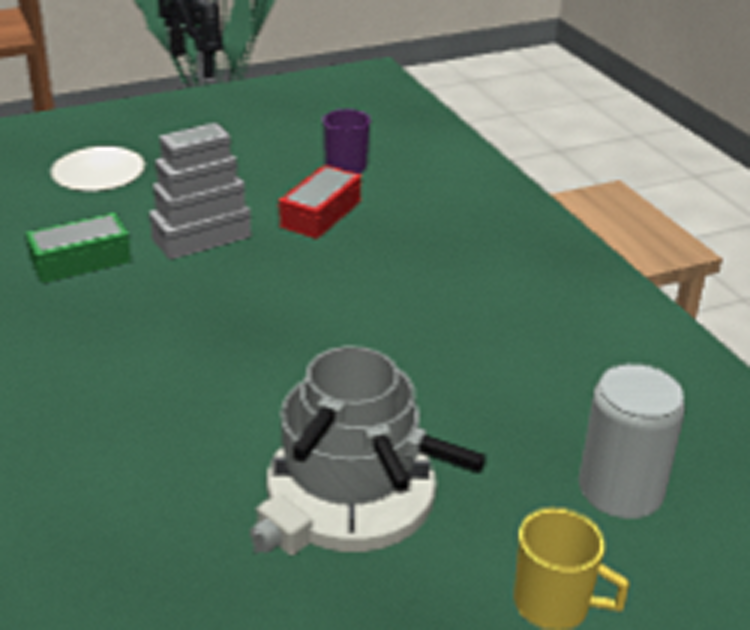

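Emit:
step_arm([
  {"tx":-20,"ty":10,"tz":-4,"spin":0},
  {"tx":-20,"ty":40,"tz":-17,"spin":0},
  {"tx":-20,"ty":75,"tz":-33,"spin":0},
  {"tx":-20,"ty":110,"tz":-49,"spin":0},
  {"tx":-20,"ty":145,"tz":-64,"spin":0},
  {"tx":-20,"ty":180,"tz":-80,"spin":0},
  {"tx":-20,"ty":210,"tz":-93,"spin":0},
  {"tx":-20,"ty":228,"tz":-101,"spin":0},
  {"tx":-20,"ty":234,"tz":-104,"spin":0},
  {"tx":-20,"ty":234,"tz":-104,"spin":0},
  {"tx":-20,"ty":234,"tz":-104,"spin":0},
])

```text
clock: 38.23
eef_pos: [0.2996, 0.4587, 0.2584]
tcp_rot: [0.705, -0.05, 0.706, 0.048]
contact_force: [-1.1, 0.1, 0.3]
gripper_width: 0.0857
```

```bash
python3 - <<'E'
from h import *
s=snapshot('top');save(s,'t20.png',(190,90,480,290),2.7)
for n,(x0,y0,x1,y1),z in [('b',(418,180,437,200),.1),('m',(420,205,442,218),.124),('s',(405,218,440,245),.148)]:
    m=((s['img'].max(2)[y0:y1,x0:x1]<75)&(np.ptp(s['img'].astype(int),axis=2)[y0:y1,x0:x1]<30)).astype(np.uint8)
    k,l,st,c=cv2.connectedComponentsWithStats(m);i=1+np.argmax(st[1:,4]);yy,xx=np.nonzero(l==i)
    P=plane(s,np.c_[xx+x0,yy+y0],z)[:,:2]*1000
    r=cv2.minAreaRect(P.astype(np.float32));d=np.array(r[0])-[436,-280]
    print(n,np.round(r[0],1),np.round(r[1],1),'az deg',np.degrees(np.arctan2(d[1],d[0])).round(1))
    q=cv2.fitLine(P.astype(np.float32),cv2.DIST_L2,0,.01,.01).ravel();print('line deg',np.degrees(np.arctan2(q[1],q[0])).round(1))
E
```

```text
b [ 510.2 -357.3] [14.6 57.5] az deg -46.2
line deg -47.6
m [ 438.7 -373.3] [13.5 55.3] az deg -88.3
line deg 86.7
s [ 376.5 -336.4] [58.6 14.2] az deg -136.5
line deg 43.8
```

View pics/t20.png

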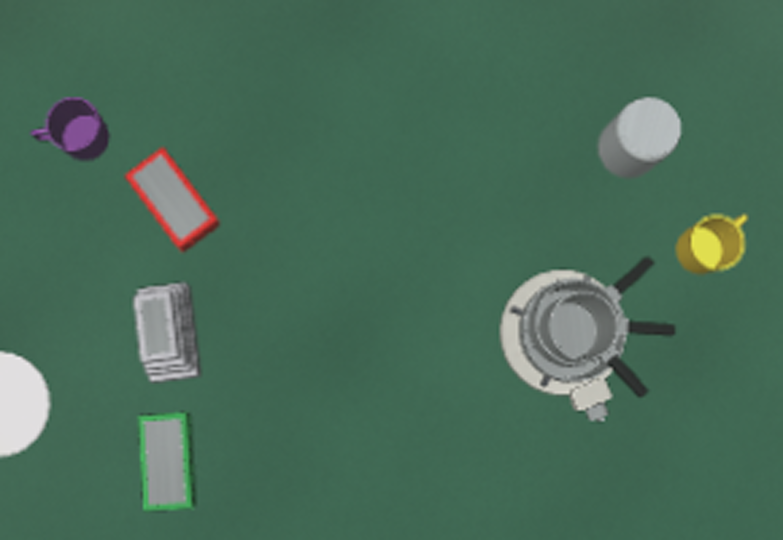

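The handle bearings are −48°, −93° and −136°, about 45° apart. The tin column is square and the bystanders are where they were. I hand in.

```bash
python3 -c "
from station import job_done
print(job_done())"
```

```text
the job is handed in; nothing more can be done
None
```

The job is done and handed in, with the robot's clock at about 38 s; no verdict was reported. pan_xs was not in this start, so there were three pans, and all four tins were present.

- **Pans:** I picked up pan_m and then pan_s by their handles. pan_m went into pan_b on the ring, and pan_s into pan_m. In the last top view the handles point at about −48°, −93° and −136°, so they are 46° and 43° apart. Both nested pans went down to the height I expected and look upright in the side view.
- **Tins:** I stacked tin_b, tin_c and tin_d on tin_a. Each one made contact at the height I expected. After placing, tin_b measured within about 2 mm of tin_a's centre, and tin_c within about 4 mm. tin_b and tin_c lined up with tin_a's edges to under 1°. I checked tin_d only by eye and by the gripper position when I released it.
- **Bystanders:** The mugs, saucer and canister stand where they were in the last pictures.

**Checks that disagreed:**
- **Heights:** Heights from two views were off by 2–5 mm for the tin tops and by up to about 11 mm for handles seen at an angle. I used the text's heights, which matched the measured outlines and the contact heights.
- **pan_m centre:** One rough reading of pan_m's centre in the nest was about 7 mm from where I released it. I aimed pan_s close to the release position, and it went in freely.

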